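# Hang up the ear defenders and check a pallet board with a moisture meter

### The job

Someone left the ear defenders standing over the test spot drawn on the pallet board: hang them by their headband over the bar of the small rail and let go of them. Then take the moisture meter out of its cradle and hold it upright with its two pins on the drawn cross, the row of pins in line with the length of the board, pressing gently so that the sprung foot goes about half way in. Finish while still holding the meter there like that; leave the tape roll, the carton and the tin alone.

Things in the scene. Friction and masses are not known exactly. Their poses are not given: they have to be found in the camera images.
- board: pale pallet board lying flat, fixed, on two cross battens: 300 long (its y axis, the grain) x 140 wide (x) x 22 thick; origin at table level under its middle, z up; its upper face is 62 mm above the table
- mark: the test spot: a ring 30 mm across with a 48 mm cross through it, drawn with a 3 mm black marker on the board's upper face; origin at the cross centre on that face. It lies up to 50 mm along and 20 mm across from the board's middle; its arms lie along the board's x and y
- rail: small fixed stand with one horizontal square bar, 20 x 20 mm section, 260 long along the stand's x axis, its top 155 mm above the table; two slotted white posts 12 x 30 mm carry it at x = -125 and +125 mm; base plate 280 x 100 x 6; origin at table level under the bar's middle
- bar_top (a point): middle of the bar's top face (axes as rail: x along the bar)
- muffs: ear defenders standing on their two cups astride the test spot, about 0.22 kg, 150 mm high: rigid headband arch in their own yz plane, 22 mm wide (x) and 6 thick; at the top a black crown pad 26 (x) x 56 (y) x 22 (z) mm, from 128 to 150 mm above the cups' underside, to grip across x; cups 48 (x) x 26 x 68 high with inner cushions, outer width 176 over the cups (y), 100 mm free between the cushions. Origin between the cups at their underside, z up
- crown (a point): middle of the underside of the crown pad, 128 mm above the origin of the ear defenders: the part that is to rest on the bar
- cradle: fixed black cradle 56 (x) x 84 (y) x 56 mm high in which the meter stands in a 20 mm deep recess 32 (x) x 60 (y) mm, its foot hanging free in a well below; origin at its underside
- meter: moisture meter, about 0.18 kg, standing upright, pins down, in the cradle: grey body 28 (x, to be gripped across) x 56 (y) x 110 (z), its underside 20 mm and its top 130 mm above the origin; display near the top on its -x face. Below the body a sprung foot with two steel pins 6 mm thick, 24 mm apart along y. Origin between the pin tips with the foot out, z up; in the cradle the origin is 16 mm above the table
- pins (a point): point midway between the two pin tips; moves up with the sprung foot
- foot (a joint): how far the sprung foot is pushed into the meter, 0 to 0.012 m; the push is 1 N at the start of travel, 4 N half way and 7 N at the stop (500 N/m)
- tape: roll of tape lying flat, 92 mm across, 48 high; leave alone; origin at its underside
- carton: carton 100 x 120 x 85 high; leave alone; origin at its underside
- tin: tin 74 mm across, 100 high; leave alone; origin at its underside
Mind the look-alikes: they are no part of the job. What is meant by the muffs is not blue or pink, and is the smaller of those in its own colour.

How it is judged:
By the outcome, as a careful person would: the job done as asked, in the order asked, and still so for the second after the job is handed in, while the arm keeps its last pose, push and grip.
It also fails if it takes over 54 s, if anything falls off the work surface, if the arm or the gripper's body presses on something with over 40 N, if the wrist force passes 120 N, or if a joint passes its speed limit or range.

### The arm

A 6-joint arm with a two-finger parallel gripper is mounted at the origin on the work surface. World frame = base frame: x ahead of the robot, y to its left, z up, the work surface at z = 0. Lengths are in m, angles in rad, forces in N, time in s.
With the tool pointing down it reaches from about 0.3 to 0.775 m from the base axis. Payload 14.6 kg.
Tool frame: the origin (TCP) lies where the fingers leave the gripper's body, on its centre line; the fingertips stand 97 mm ahead of it and the grasp point (between the pads) lies 78 mm ahead of it (ctrl.finger_overhang is the distance from the TCP to the fingertips, in m); z points along the fingers, y is the direction in which the jaws open and shut (so a half turn about z gives the same grasp; the last joint's range is limited). The gripper opens to 94 mm and grips with 3 to 60 N. Pads are 16 mm wide; open, the fingers measure 119 mm over their backs; the gripper's body (75 mm by 177 mm) begins 78 mm behind the grasp point.
Start: joints at [1.092, 0.3, 1.521, -0, 1.321, -0.067], TCP at [0.22, 0.504, 0.303] pointing down, gripper open.
Joint ranges: [-3.03, 3.03], [-0.79, 2.21], [0.23, 2.52], [-1.04, 4.18], [0, 3.07], [-2.55, 2.55]. Speed limits (rad/s): [2.22, 2.22, 2.57, 3.14, 3.14, 3.14].

### API

Orientations are given as [roll, pitch, yaw] about the fixed x, y, z axes, in that order (R = Rz(yaw) Ry(pitch) Rx(roll)).
In Python, from station import ctrl, imaging, hand_in gives the robot as it stands.
- The arm moves only by the shell command python3 -m pendant 'ROWS' [FORCE]. ROWS is JSON, a list of rows, each a list of 7 numbers: the shift along the tool's x, y, z normalised to -1 to 1, where 1 is 120 mm, then the turn, a rotation vector about the tool's x, y, z normalised to -1 to 1, where 1 is 30 degrees, then the closure, from -1 (fully open) to 1 (shut). A call has 1 to 10 rows; each row shifts and turns the commanded pose from where the row before left it, along the tool's axes as they then stand; what a row does not reach is not made up. A row lasts 1/12 s, in which the tool goes at most 41.7 mm and 7.16 degrees, less where a joint would pass 70% of its speed; a pose out of reach is approached as far as the arm can. A call with a number of a shift or a turn outside -1 to 1 is refused whole. A call with a gripper value outside its range is refused whole. The fingers move at their own pace and stop on an object; FORCE is the grip in N (left out, the last holds). Time passes only in rows, so rows that do not move let the fingers close. It gives the time, the measured TCP pose, the force and the opening at its end, in the units of the state.
- ctrl.get_obs(): the state, without advancing time (a new reading comes with each control period).
- imaging.camera(name): name is "scene" or "side" or "wrist"; returns a dict with "image" (384x512x3 uint8, red, green, blue), "mtx" (3x3 intrinsics, pixels), "rvec" (rotation vector, rad) and "tvec" (3), from world to camera coordinates, as OpenCV has them. Camera axes: x right, y down, z forward; pixel columns grow to the right and rows downward; lengths in m; the calibration is good to about 2 mm. The wrist camera is an equidistant fisheye: a pixel r from the principal point sees the ray r / f radians off the axis. A picture is of the moment at which its call begins. There is no depth.
- hand_in(): hands the job in, once; it reports no verdict.
The state is a dict: "time_s": time; "qpos": joint angles; "joint_vel": joint speeds; "tau": joint torques, N m; "ee_pos": TCP position; "eef_rot": TCP orientation; "force": force on the tool from outside, world axes, zero at the start; "moment": the same for the moment, N m; "grip_width": finger opening in m.
Only numpy, scipy, OpenCV 4.12 (cv2) and the standard library are available. Lean on these libraries where they do the work, as an engineer would, in place of code of your own. Each camera call takes 0.05 s, during which the arm holds its last target.

## Working session

There is one attempt and no reset: what is moved stays moved. The work goes in short steps, Python scripts to look and compute and a shell command to move; the robot and the scene stay as the last step left them, time stands still between calls to the robot, and variables do not carry over. Pictures are saved under pics/ and viewed, and the job is handed in when it is done.

```bash
ls; mkdir -p pics
python3 - <<'E'
from station import ctrl, imaging
import cv2
print(ctrl.get_obs())
for n in ["scene","side","wrist"]:
    d=imaging.camera(n); cv2.imwrite(f"pics/{n}0.png",d["image"][:,:,::-1])
    print(n,d["mtx"],d["rvec"],d["tvec"])
E
```

```text
pics
{'time_s': 0.0, 'qpos': array([ 1.09242210e+00,  3.00463217e-01,  1.52158282e+00,  6.27215810e-06,
        1.32068992e+00, -6.66080260e-02]), 'joint_vel': array([ 4.68059293e-05, -1.33174462e-03, -6.53504682e-04, -1.20315757e-03,
        5.61323658e-04,  6.31223416e-04]), 'tau': array([-1.25514340e-03, -5.31795502e+01, -3.52747858e+01,  7.07269949e-02,
        2.42416654e-02, -9.89131900e-05]), 'ee_pos': array([0.2200622 , 0.50389239, 0.30208985]), 'eef_rot': array([-3.14045229e+00, -8.21586013e-05,  2.72982485e+00]), 'force': array([-0.43686895,  0.71666337,  0.19160342]), 'moment': array([-0.07231148,  0.02311896,  0.02757254]), 'grip_width': 0.09389796093049547}
scene [[372.72697789   0.         260.0829363 ]
 [  0.         372.72697789 193.80880931]
 [  0.           0.           1.        ]] [ 1.41628714  2.22399064 -0.80423018] [ 0.10616164 -0.30821943  1.47823297]
side [[382.10920634   0.         254.18167387]
 [  0.         382.10920634 196.28586864]
 [  0.           0.           1.        ]] [ 2.22284553 -0.15758139  0.06298585] [-0.48851954  0.19284405  1.08129144]
wrist [[297.31863964   0.         258.68021612]
 [  0.         297.31863964 193.85870495]
 [  0.           0.           1.        ]] [-2.43081454 -1.58955323 -0.21770222] [-0.55064765 -0.02753339  0.39149035]
```

View pics/scene0.png

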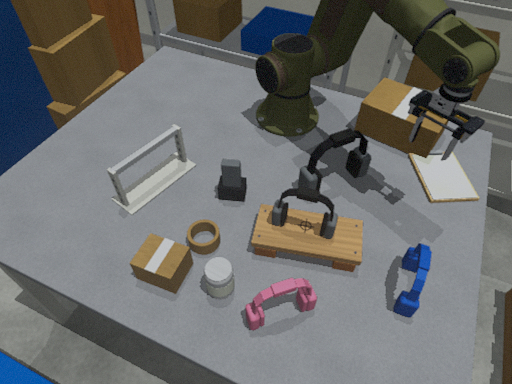

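View pics/side0.png

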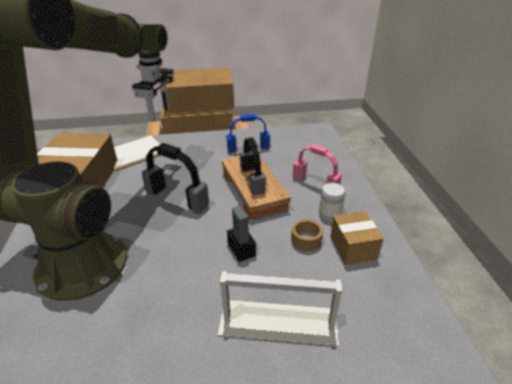

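View pics/wrist0.png

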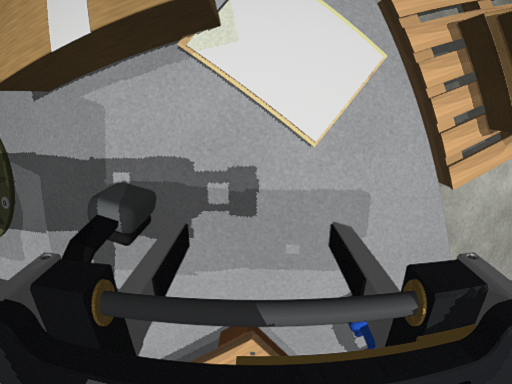

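Candidates for the muffs, by scene pixel: black on the board (305,212), larger black on the table (335,165), blue (413,280) and pink (282,302). By the description it is the small black pair astride the mark on the board. I'll check that in close crops.

Run:
```python
import cv2
a=cv2.imread("pics/scene0.png"); c=a[125:275,235:385]; cv2.imwrite("pics/c1.png",cv2.resize(c,(600,600),interpolation=cv2.INTER_CUBIC))
c=a[120:220,100:260]; cv2.imwrite("pics/c2.png",cv2.resize(c,(800,500),interpolation=cv2.INTER_CUBIC))
a=cv2.imread("pics/side0.png"); c=a[120:270,205:305]; cv2.imwrite("pics/c3.png",cv2.resize(c,(400,600),interpolation=cv2.INTER_CUBIC))
c=a[260:350,205:355]; cv2.imwrite("pics/c4.png",cv2.resize(c,(750,450),interpolation=cv2.INTER_CUBIC))
```

```text
(no output)
```

View pics/c1.png

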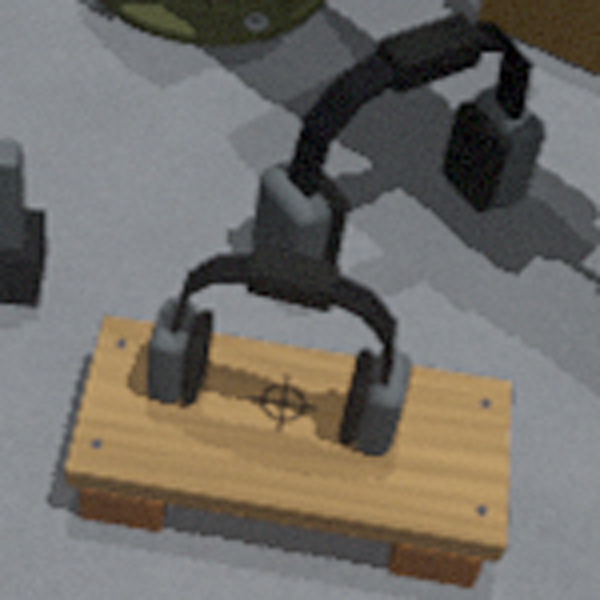

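View pics/c2.png

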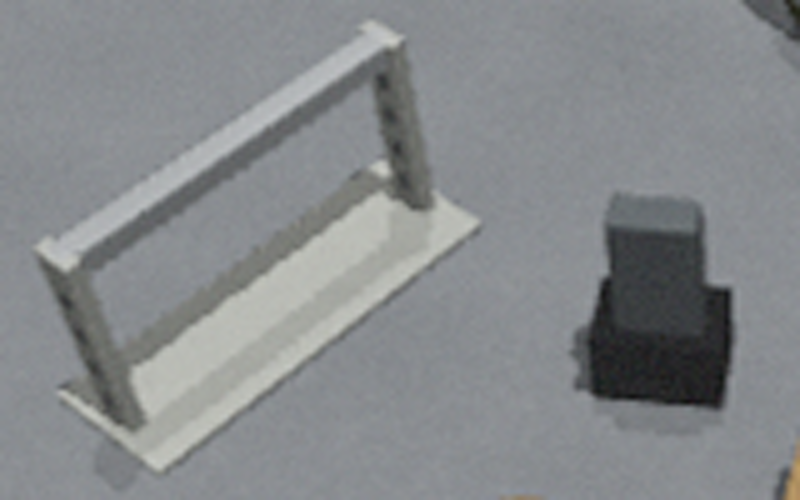

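View pics/c3.png

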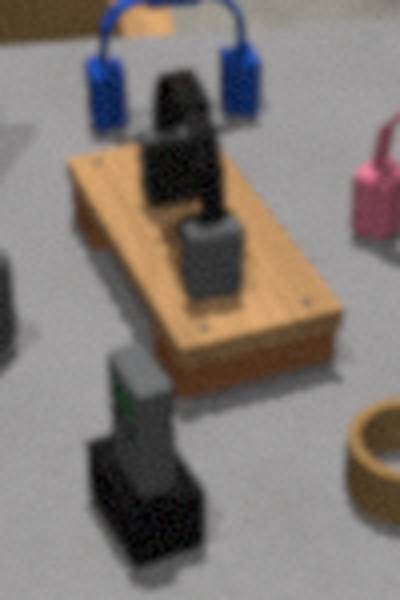

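View pics/c4.png

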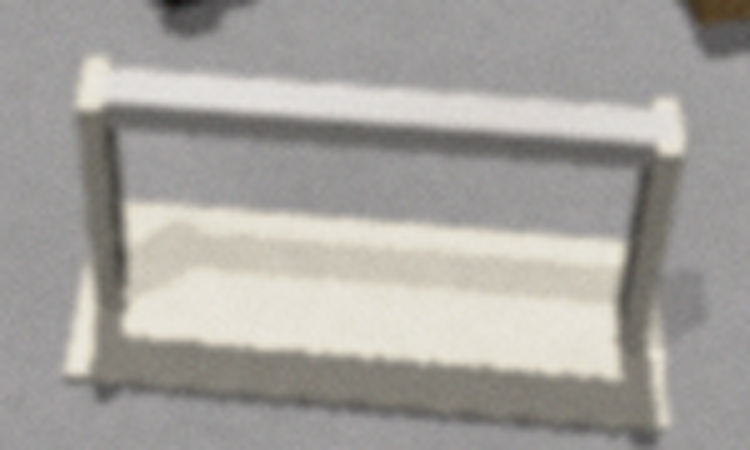

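```bash
cat > h.py <<'E'
import numpy as np, cv2
from scipy.optimize import least_squares
CAM={}
def setcam(n,d): CAM[n]=(d["mtx"],np.array(d["rvec"],float),np.array(d["tvec"],float))
setcam("scene",dict(mtx=np.array([[372.72697789,0,260.0829363],[0,372.72697789,193.80880931],[0,0,1]]),rvec=[1.41628714,2.22399064,-0.80423018],tvec=[0.10616164,-0.30821943,1.47823297]))
setcam("side",dict(mtx=np.array([[382.10920634,0,254.18167387],[0,382.10920634,196.28586864],[0,0,1]]),rvec=[2.22284553,-0.15758139,0.06298585],tvec=[-0.48851954,0.19284405,1.08129144]))
def ray(n,uv):
    K,r,t=CAM[n]; R=cv2.Rodrigues(r)[0]; uv=np.atleast_2d(uv).astype(float)
    if n=="wrist":
        p=(uv-K[:2,2])/K[0,0]; th=np.linalg.norm(p,axis=1,keepdims=True); d=np.hstack([np.sin(th)*p/th,np.cos(th)])
    else: d=np.hstack([(uv-K[:2,2])/[K[0,0],K[1,1]],np.ones((len(uv),1))])
    return -R.T@t, d@R
def onz(n,uv,z):
    C,d=ray(n,uv); return C+d*((z-C[2])/d[:,2])[:,None]
def proj(n,P):
    K,r,t=CAM[n]; P=np.atleast_2d(P).astype(float)
    if n=="wrist":
        c=P@cv2.Rodrigues(r)[0].T+t; rr=np.hypot(c[:,0],c[:,1]); th=np.arctan2(rr,c[:,2]); return K[:2,2]+K[0,0]*(th/rr)[:,None]*c[:,:2]
    return cv2.projectPoints(P,r,t,K,None)[0][:,0]
def fit(obs,x0,rms=True):
    # obs: list (cam, uv, local xyz); pose x,y,yaw
    def w(p,l):
        c,s=np.cos(p[2]),np.sin(p[2]); return np.array([p[0]+c*l[0]-s*l[1],p[1]+s*l[0]+c*l[1],l[2]])
    f=lambda p:np.concatenate([proj(n,w(p,l))[0]-uv for n,uv,l in obs])
    r=least_squares(f,x0,loss="soft_l1"); return r.x, f(r.x).reshape(-1,2).round(1)
E
python3 - <<'E'
from h import *
c1=lambda u,v:(235+(u+.5)/4-.5,125+(v+.5)/4-.5)
c2=lambda u,v:(100+(u+.5)/5-.5,120+(v+.5)/5-.5)
c3=lambda u,v:(205+(u+.5)/4-.5,120+(v+.5)/4-.5)
c4=lambda u,v:(205+(u+.5)/5-.5,260+(v+.5)/5-.5)
print("board",onz("scene",[c1(105,318),c1(512,380),c1(503,548),c1(66,478)],.062).round(3))
print("side",onz("side",[c3(68,160),c3(225,145),c3(340,310),c3(180,350)],.062).round(3))
print("mark",onz("scene",[c1(284,401)],.062))
print("pad sc z.212 ends",onz("scene",[c1(250,258),c1(340,272)],.205).round(3))
print("cups",onz("scene",[c1(168,402),c1(380,450)],.062).round(3))
print("padside",onz("side",[c3(180,75)],.21).round(3))
print("rail base",onz("scene",[c2(62,392),c2(160,470),c2(480,222)],.006).round(3), onz("side",[c4(65,375),c4(665,425)],.006).round(3))
print("posts top scene",onz("scene",[c2(38,247),c2(76,270),c2(405,40),c2(368,20)],.155).round(3))
print("posts top side",onz("side",[c4(80,108),c4(685,155),c4(680,100),c4(85,58)],.155).round(3))
print("meter top",onz("scene",[c2(608,228),c2(703,232),c2(700,198),c2(613,193)],.146).round(3))
print("meter top side",onz("side",[c3(110,355),c3(140,343),c3(172,378),c3(150,392)],.146).round(3))
print("cradle",onz("scene",[c2(590,340),c2(725,350),c2(735,288)],.056).round(3))
E
```

```text
board [[0.496 0.113 0.062]
 [0.422 0.403 0.062]
 [0.56  0.432 0.062]
 [0.635 0.147 0.062]]
side [[0.428 0.395 0.062]
 [0.574 0.399 0.062]
 [0.627 0.139 0.062]
 [0.494 0.108 0.062]]
mark [[0.51032772 0.25987252 0.062     ]]
pad sc z.212 ends [[0.516 0.223 0.205]
 [0.503 0.279 0.205]]
cups [[0.546 0.185 0.062]
 [0.521 0.335 0.062]]
padside [[0.518 0.272 0.21 ]]
rail base [[ 0.636 -0.344  0.006]
 [ 0.66  -0.249  0.006]
 [ 0.39  -0.183  0.006]] [[ 0.368 -0.28   0.006]
 [ 0.638 -0.345  0.006]]
posts top scene [[ 0.636 -0.307  0.155]
 [ 0.641 -0.276  0.155]
 [ 0.391 -0.218  0.155]
 [ 0.384 -0.25   0.155]]
posts top side [[ 0.387 -0.248  0.155]
 [ 0.639 -0.31   0.155]
 [ 0.646 -0.282  0.155]
 [ 0.391 -0.22   0.155]]
meter top [[ 0.475 -0.026  0.146]
 [ 0.454  0.026  0.146]
 [ 0.429  0.011  0.146]
 [ 0.448 -0.037  0.146]]
meter top side [[ 0.435  0.008  0.146]
 [ 0.457  0.017  0.146]
 [ 0.474 -0.023  0.146]
 [ 0.458 -0.035  0.146]]
cradle [[ 0.49  -0.037  0.056]
 [ 0.461  0.042  0.056]
 [ 0.412  0.024  0.056]]
```

Black pair on the board (crown pad at scene ≈ (308,195), ring and cross at ≈ (306,225)) is clearly smaller than the one behind it, so that's the one. Now refining the poses.

Run:
```python
from h import *
c1=lambda u,v:(235+(u+.5)/4-.5,125+(v+.5)/4-.5)
c2=lambda u,v:(100+(u+.5)/5-.5,120+(v+.5)/5-.5)
c3=lambda u,v:(205+(u+.5)/4-.5,120+(v+.5)/4-.5)
c4=lambda u,v:(205+(u+.5)/5-.5,260+(v+.5)/5-.5)
S="scene";D="side"
# board
o=[(S,c1(105,318),(-.07,-.15,.062)),(S,c1(512,380),(-.07,.15,.062)),(S,c1(503,548),(.07,.15,.062)),(S,c1(66,478),(.07,-.15,.062)),
(D,c3(68,160),(-.07,.15,.062)),(D,c3(340,310),(.07,-.15,.062)),(D,c3(180,350),(-.07,-.15,.062))]
print("board",*fit(o,[.53,.27,.25]))
o=[(S,c2(62,392),(.14,-.05,.006)),(S,c2(160,470),(.14,.05,.006)),(S,c2(480,222),(-.14,.05,.006)),(D,c4(65,375),(-.14,-.05,.006)),(D,c4(665,425),(.14,-.05,.006)),
(S,c2(38,247),(.131,-.015,.155)),(S,c2(76,270),(.131,.015,.155)),(S,c2(405,40),(-.131,.015,.155)),(S,c2(368,20),(-.131,-.015,.155)),
(D,c4(80,108),(-.131,-.015,.155)),(D,c4(685,155),(.131,-.015,.155)),(D,c4(680,100),(.131,.015,.155)),(D,c4(85,58),(-.131,.015,.155))]
print("rail",*fit(o,[.51,-.26,-.23]))
o=[(S,c2(608,228),(.014,-.028,.146)),(S,c2(703,232),(.014,.028,.146)),(S,c2(700,198),(-.014,.028,.146)),(S,c2(613,193),(-.014,-.028,.146)),
(D,c3(110,355),(-.014,.028,.146)),(D,c3(140,343),(.014,.028,.146)),(D,c3(172,378),(.014,-.028,.146)),(D,c3(150,392),(-.014,-.028,.146)),
(S,c2(590,340),(.028,-.042,.056)),(S,c2(725,350),(.028,.042,.056)),(S,c2(735,288),(-.028,.042,.056))]
print("meter",*fit(o,[.45,0,.38]))
```

```text
board [0.52748765 0.27276515 0.23775444] [[-0.6 -0.6]
 [-0.3  0.4]
 [ 1.   0.3]
 [-0.7 -1.6]
 [-1.1 -0.9]
 [ 1.  -1. ]
 [ 0.  -0.5]]
rail [ 0.51431768 -0.26409215 -0.23520507] [[-1.1  0.5]
 [-0.3  0.7]
 [ 0.1 -0. ]
 [-0.7 -0. ]
 [ 0.5  0.1]
 [-1.2  0.3]
 [-2.2  0.5]
 [-0.3 -0.1]
 [ 0.6  0.1]
 [-1.6  0.2]
 [-0.4 -0.5]
 [-0.5 -0.5]
 [-0.3 -0.3]]
meter [ 0.45265842 -0.00631144  0.37610072] [[-0.5  0.1]
 [-0.5  0.3]
 [ 1.   0.3]
 [-0.4  0.4]
 [-2.3 -1.4]
 [-0.7 -1.6]
 [ 1.   1. ]
 [-2.8  1. ]
 [-0.1  1.2]
 [ 0.   0.6]
 [-0.5 -0.3]]
```

```bash
cat >> h.py <<'E'
def plan(p,yaw,n,p0=None,yaw0=None,grip=-1):
    from station import ctrl
    o=ctrl.get_obs(); e=np.array(o["eef_rot"])
    p0=np.array(o["ee_pos"]) if p0 is None else np.array(p0); yaw0=e[2] if yaw0 is None else yaw0
    dy=(yaw-yaw0+np.pi)%(2*np.pi)-np.pi; d=(np.array(p)-p0)/n
    print("now",p0.round(4),e.round(4),"d/row mm",(1000*np.linalg.norm(d)).round(1),"deg/row",np.degrees(dy/n).round(2))
    for i in range(n):
        y=yaw0+dy*i/n; c,s=np.cos(y),np.sin(y)
        v=np.array([c*d[0]+s*d[1],s*d[0]-c*d[1],-d[2]])/.12
        print([*map(float,v.round(3)),0,0,float(round(-np.degrees(dy/n)/30,3)),grip])
E
python3 - <<'E'
from h import *
plan([.22,.504,.42],2.73,5)
plan([.50,.255,.42],1.815,14,p0=[.22,.504,.42],yaw0=2.73)
E
```

```text
now [0.2201 0.5039 0.3022] [-3.1407e+00 -1.0000e-04  2.7298e+00] d/row mm 23.6 deg/row 0.0
[0.0, 0.0, -0.196, 0, 0, -0.0, -1]
[0.0, 0.0, -0.196, 0, 0, -0.0, -1]
[0.0, 0.0, -0.196, 0, 0, -0.0, -1]
[0.0, 0.0, -0.196, 0, 0, -0.0, -1]
[0.0, 0.0, -0.196, 0, 0, -0.0, -1]
now [0.22  0.504 0.42 ] [-3.1407e+00 -1.0000e-04  2.7298e+00] d/row mm 26.8 deg/row -3.74
[-0.212, -0.069, -0.0, 0, 0, 0.125, -1]
[-0.216, -0.055, -0.0, 0, 0, 0.125, -1]
[-0.219, -0.041, -0.0, 0, 0, 0.125, -1]
[-0.221, -0.027, -0.0, 0, 0, 0.125, -1]
[-0.223, -0.012, -0.0, 0, 0, 0.125, -1]
[-0.223, 0.003, -0.0, 0, 0, 0.125, -1]
[-0.222, 0.017, -0.0, 0, 0, 0.125, -1]
[-0.221, 0.032, -0.0, 0, 0, 0.125, -1]
[-0.218, 0.046, -0.0, 0, 0, 0.125, -1]
[-0.215, 0.06, -0.0, 0, 0, 0.125, -1]
[-0.21, 0.074, -0.0, 0, 0, 0.125, -1]
[-0.205, 0.088, -0.0, 0, 0, 0.125, -1]
[-0.199, 0.101, -0.0, 0, 0, 0.125, -1]
[-0.192, 0.114, -0.0, 0, 0, 0.125, -1]
```

```bash
python3 -m pendant '[[0,0,-0.2,0,0,0,-1],[0,0,-0.2,0,0,0,-1],[0,0,-0.2,0,0,0,-1],[0,0,-0.2,0,0,0,-1],[0,0,-0.2,0,0,0,-1]]'
python3 -m pendant '[[-0.21,-0.07,0,0,0,0.125,-1],[-0.22,-0.05,0,0,0,0.125,-1],[-0.22,-0.04,0,0,0,0.125,-1],[-0.22,-0.03,0,0,0,0.125,-1],[-0.22,-0.01,0,0,0,0.125,-1],[-0.22,0,0,0,0,0.125,-1],[-0.22,0.02,0,0,0,0.125,-1],[-0.22,0.03,0,0,0,0.125,-1],[-0.22,0.05,0,0,0,0.125,-1],[-0.21,0.06,0,0,0,0.125,-1]]'
python3 -m pendant '[[-0.21,0.07,0,0,0,0.125,-1],[-0.2,0.09,0,0,0,0.125,-1],[-0.2,0.1,0,0,0,0.125,-1],[-0.19,0.11,0,0,0,0.125,-1],[0,0,0,0,0,0,-1]]'
python3 - <<'E'
from station import imaging
import cv2
d=imaging.camera("wrist"); cv2.imwrite("pics/w1.png",cv2.resize(d["image"][:,:,::-1],(800,600),interpolation=cv2.INTER_CUBIC))
import pickle; pickle.dump(d,open("w1.pkl","wb"))
E
```

```text
time_s: 0.57
ee_pos: [0.22, 0.5039, 0.4236]
eef_rot: [-3.141, -0.0, 2.73]
force: [-0.7, 0.3, -0.0]
grip_width: 0.0937
time_s: 1.4
ee_pos: [0.4206, 0.3265, 0.4225]
eef_rot: [-3.141, 0.0, 2.072]
force: [0.3, 0.8, -0.5]
grip_width: 0.0941
time_s: 1.82
ee_pos: [0.501, 0.2541, 0.4218]
eef_rot: [-3.141, 0.001, 1.806]
force: [0.0, -0.4, 0.1]
grip_width: 0.0943
```

View pics/w1.png

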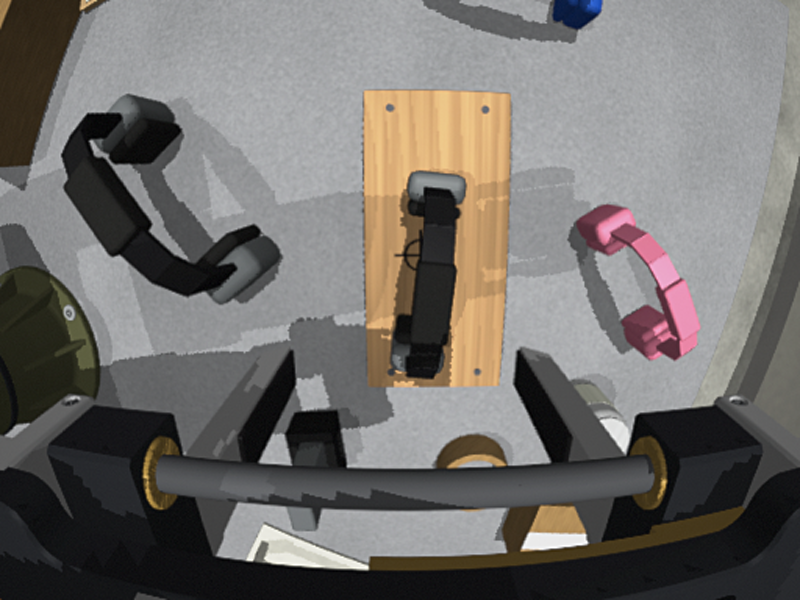

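Run:
```python
import cv2,pickle
a=pickle.load(open("w1.pkl","rb"))["image"][:,:,::-1]
c=a[100:250,220:330]; c=cv2.convertScaleAbs(c,alpha=2.0,beta=20)
cv2.imwrite("pics/w1c.png",cv2.resize(c,(440,600),interpolation=cv2.INTER_CUBIC))
```

```text
(no output)
```

View pics/w1c.png

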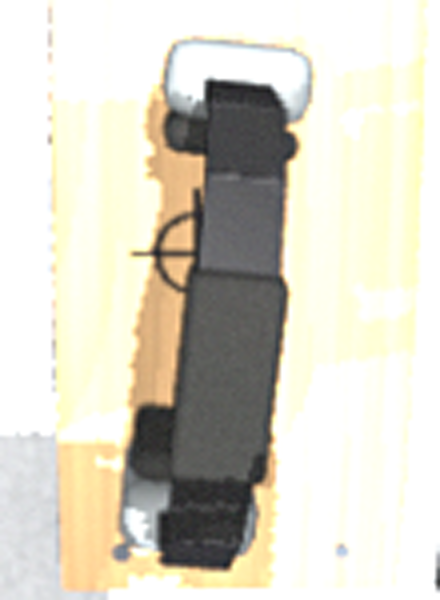

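Run:
```python
from h import *
import pickle
setcam("wrist",pickle.load(open("w1.pkl","rb")))
w=lambda u,v:(220+(u+.5)/4-.5,100+(v+.5)/4-.5)
P=onz("wrist",[w(195,272),w(287,282),w(268,482),w(173,480)],.212); print(P.round(4),P.mean(0)); 
print([np.linalg.norm(P[i]-P[(i+1)%4]).round(4) for i in range(4)])
a=(P[0]+P[1]-P[2]-P[3])/2; print("yaw",np.arctan2(-a[0],a[1]))
o=[("wrist",w(195,272),(-.013,.028,.212)),("wrist",w(287,282),(.013,.028,.212)),("wrist",w(268,482),(.013,-.028,.212)),("wrist",w(173,480),(-.013,-.028,.212))]
print(fit(o,[.51,.25,.2]))
print("cups",onz("wrist",[w(166,75),w(311,80)],.13).round(4))
print("mark",onz("wrist",[w(198,253),w(132,253),w(198,188)],.062).round(4))
print("board corners",onz("wrist",np.array([(363.5,90),(511,94),(499,387),(367,386)])*.64-.18,.062).round(4))
print(ctrl.finger_overhang if 0 else "")
```

```text
[[0.5049 0.2805 0.212 ]
 [0.528  0.2835 0.212 ]
 [0.5371 0.2308 0.212 ]
 [0.5126 0.2256 0.212 ]] [0.52065359 0.25512906 0.212     ]
[np.float64(0.0232), np.float64(0.0535), np.float64(0.025), np.float64(0.0554)]
yaw 0.15484203929758797
(array([0.52078839, 0.25494037, 0.15385261]), array([[-1.2, -0.4],
       [ 1.6, -0.7],
       [ 0.4,  1.5],
       [-0.5,  0.2]]))
cups [[0.4875 0.325  0.13  ]
 [0.5318 0.3345 0.13  ]]
mark [[0.5156 0.2616 0.062 ]
 [0.4915 0.2558 0.062 ]
 [0.5097 0.2855 0.062 ]]
board corners [[0.4261 0.4035 0.062 ]
 [0.562  0.435  0.062 ]
 [0.6314 0.1439 0.062 ]
 [0.4943 0.1135 0.062 ]]
```

Run:
```python
from h import *
plan([.521,.255,.34],1.756,4)
plan([.521,.255,.291],1.756,3,p0=[.521,.255,.34],yaw0=1.756)
```

```text
now [0.4997 0.2555 0.4219] [-3.1405e+00  3.0000e-04  1.8105e+00] d/row mm 21.2 deg/row -0.78
[-0.011, 0.043, 0.171, 0, 0, 0.026, -1]
[-0.011, 0.043, 0.171, 0, 0, 0.026, -1]
[-0.01, 0.043, 0.171, 0, 0, 0.026, -1]
[-0.01, 0.043, 0.171, 0, 0, 0.026, -1]
now [0.521 0.255 0.34 ] [-3.1405e+00  3.0000e-04  1.8105e+00] d/row mm 16.3 deg/row 0.0
[0.0, 0.0, 0.136, 0, 0, -0.0, -1]
[0.0, 0.0, 0.136, 0, 0, -0.0, -1]
[0.0, 0.0, 0.136, 0, 0, -0.0, -1]
```

```bash
python3 -m pendant '[[-0.01,0.043,0.17,0,0,0.026,-1],[-0.01,0.043,0.17,0,0,0.026,-1],[-0.01,0.043,0.17,0,0,0.026,-1],[-0.01,0.043,0.17,0,0,0.026,-1],[0,0,0.135,0,0,0,-1],[0,0,0.135,0,0,0,-1],[0,0,0.135,0,0,0,-1],[0,0,0,0,0,0,-1],[0,0,0,0,0,0,-1]]'
python3 - <<'E'
from station import imaging
import cv2
for n in ["wrist","scene"]:
    d=imaging.camera(n); a=d["image"][:,:,::-1]
    if n=="scene": a=a[120:270,225:385]
    cv2.imwrite(f"pics/{n}2.png",cv2.resize(a,None,fx=800/a.shape[1],fy=800/a.shape[1] if n!="scene" else 3.9,interpolation=cv2.INTER_CUBIC))
E
```

```text
time_s: 2.62
ee_pos: [0.5192, 0.2572, 0.2924]
eef_rot: [-3.14, 0.0, 1.761]
force: [-1.0, 0.1, -0.1]
grip_width: 0.0936
```

View pics/wrist2.png

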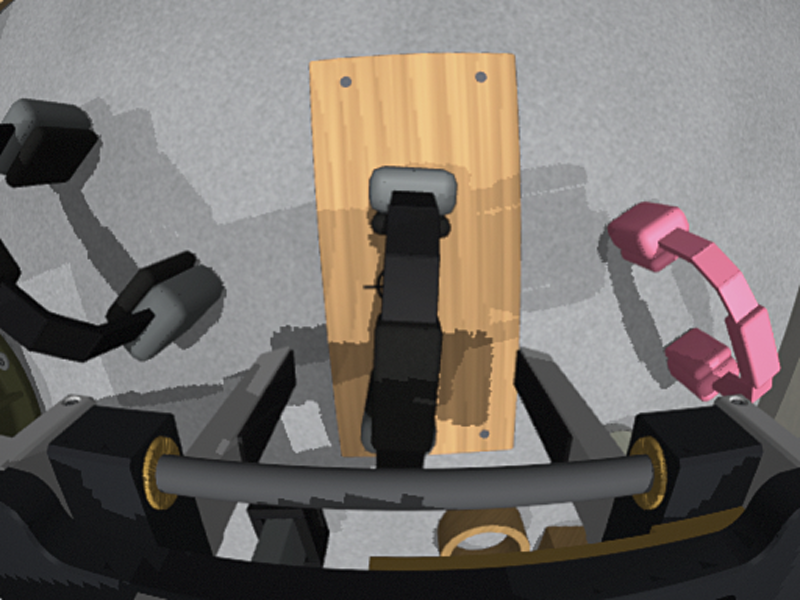

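View pics/scene2.png

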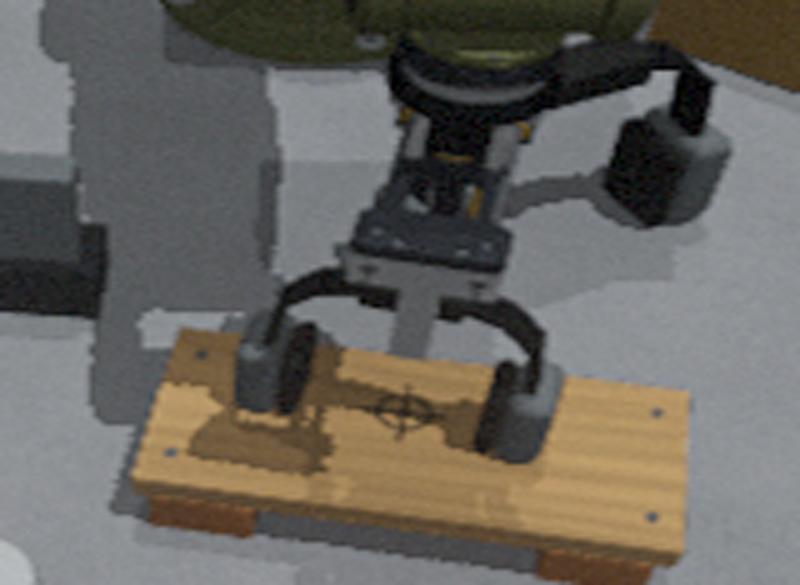

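Fingers straddle the crown pad, centred on it (pad between jaws in wrist view, ≈(408,360); open fingers at (290,360)/(520,360)). Closing.

```bash
python3 -m pendant '[[0,0,0.01,0,0,0,0.2],[0,0,0,0,0,0,0.6],[0,0,0,0,0,0,1],[0,0,0,0,0,0,1],[0,0,0,0,0,0,1],[0,0,0,0,0,0,1],[0,0,0,0,0,0,1],[0,0,0,0,0,0,1]]' 20
python3 -m pendant '[[0,0,-0.1,0,0,0,1],[0,0,-0.15,0,0,0,1],[0,0,-0.2,0,0,0,1],[0,0,-0.2,0,0,0,1],[0,0,-0.2,0,0,0,1],[0,0,-0.2,0,0,0,1],[0,0,0,0,0,0,1],[0,0,0,0,0,0,1]]'
python3 - <<'E'
from station import imaging
import cv2,pickle
for n in ["wrist","scene"]:
    d=imaging.camera(n); a=d["image"][:,:,::-1]; pickle.dump(d,open(f"{n}3.pkl","wb"))
    if n=="scene": a=a[100:270,225:385]
    cv2.imwrite(f"pics/{n}3.png",cv2.resize(a,None,fx=1.5 if n=="wrist" else 3.5,fy=1.5 if n=="wrist" else 3.5,interpolation=cv2.INTER_CUBIC))
E
```

```text
time_s: 3.38
ee_pos: [0.5198, 0.2566, 0.2912]
eef_rot: [-3.142, 0.0, 1.759]
force: [-0.5, 0.4, 0.3]
grip_width: 0.0441
time_s: 4.05
ee_pos: [0.5197, 0.2566, 0.419]
eef_rot: [3.139, -0.001, 1.759]
force: [0.1, -0.3, -0.7]
grip_width: 0.0005
```

View pics/wrist3.png

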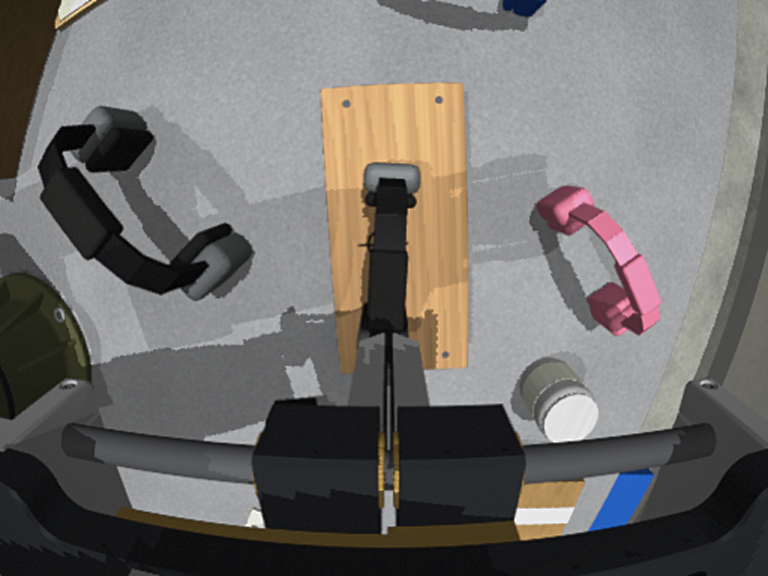

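View pics/scene3.png

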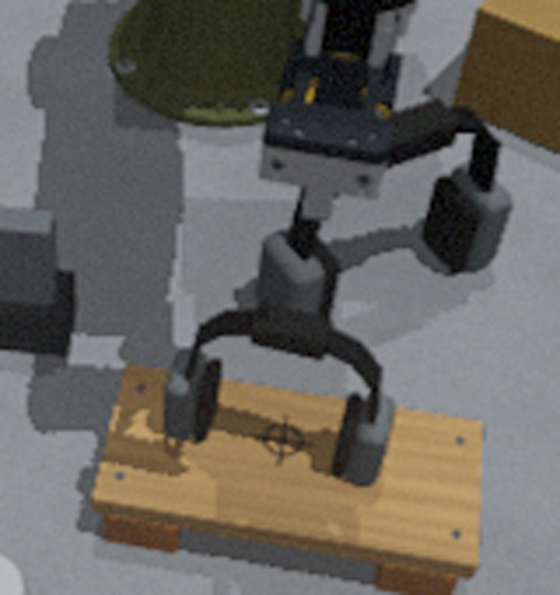

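The lift went before the slow fingers had closed. The picture shows the muffs still standing untouched at the same place, so I reopen, go back and wait for the grip.

```bash
python3 -m pendant '[[0,0,0,0,0,0,-1],[0,0,0,0,0,0,-1],[0,0,0,0,0,0,-1],[0,0,0,0,0,0,-1],[0,0,0,0,0,0,-1],[0,0,0,0,0,0,-1],[0,0,0,0,0,0,-1],[0,0,0,0,0,0,-1],[0,0,0,0,0,0,-1],[0,0,0,0,0,0,-1]]'
python3 -m pendant '[[0,0,0,0,0,0,-1],[0,0,0,0,0,0,-1],[0,0,0,0,0,0,-1],[0,0,0,0,0,0,-1],[0,0,0,0,0,0,-1],[0,0,0,0,0,0,-1],[0,0,0,0,0,0,-1]]'
python3 - <<'E'
from station import imaging
import cv2,pickle
d=imaging.camera("wrist"); a=d["image"][:,:,::-1]; pickle.dump(d,open("w4.pkl","wb"))
c=cv2.convertScaleAbs(a[90:260,205:315],alpha=2,beta=20)
cv2.imwrite("pics/w4.png",cv2.resize(c,None,fx=3.5,fy=3.5,interpolation=cv2.INTER_CUBIC))
E
```

```text
time_s: 4.98
ee_pos: [0.5198, 0.2566, 0.4172]
eef_rot: [3.142, -0.0, 1.759]
force: [0.5, -1.1, -0.4]
grip_width: 0.0637
time_s: 5.57
ee_pos: [0.5198, 0.2566, 0.4172]
eef_rot: [-3.142, 0.0, 1.759]
force: [-0.1, 0.2, 0.1]
grip_width: 0.0935
```

View pics/w4.png

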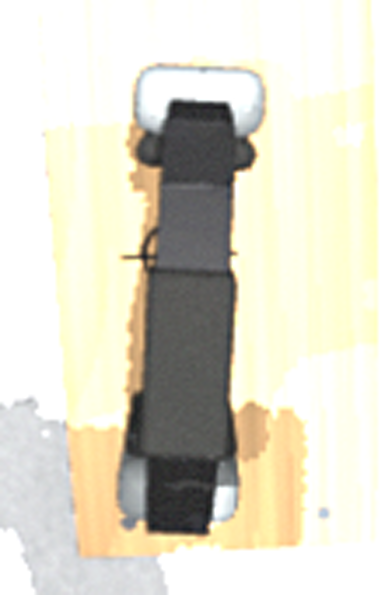

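Run:
```python
from h import *
import pickle
setcam("wrist",pickle.load(open("w4.pkl","rb")))
w=lambda u,v:(205+(u+.5)/3.5-.5,90+(v+.5)/3.5-.5)
P=onz("wrist",[w(152,270),w(236,272),w(230,457),w(145,457)],.212); print(P.round(4),P.mean(0))
o=list(zip(["wrist"]*4,[w(152,270),w(236,272),w(230,457),w(145,457)],[(-.013,.028,.212),(.013,.028,.212),(.013,-.028,.212),(-.013,-.028,.212)]))
print(fit(o,[.52,.25,.2]))
plan([.521,.255,.290],1.759,6)
```

```text
[[0.5051 0.281  0.212 ]
 [0.5283 0.2848 0.212 ]
 [0.5376 0.2304 0.212 ]
 [0.5129 0.2257 0.212 ]] [0.52098664 0.25547177 0.212     ]
(array([0.52092509, 0.25541443, 0.16022311]), array([[-1.5, -0.3],
       [ 1. , -0.1],
       [ 0.5,  0.6],
       [-0.4, -0.1]]))
now [0.5198 0.2566 0.4172] [-3.1416  0.      1.7592] d/row mm 21.2 deg/row -0.0
[-0.003, 0.001, 0.177, 0, 0, 0.0, -1]
[-0.003, 0.001, 0.177, 0, 0, 0.0, -1]
[-0.003, 0.001, 0.177, 0, 0, 0.0, -1]
[-0.003, 0.001, 0.177, 0, 0, 0.0, -1]
[-0.003, 0.001, 0.177, 0, 0, 0.0, -1]
[-0.003, 0.001, 0.177, 0, 0, 0.0, -1]
```

```bash
python3 -m pendant '[[0,0,0.177,0,0,0.01,-1],[0,0,0.177,0,0,0.01,-1],[0,0,0.177,0,0,0.01,-1],[0,0,0.177,0,0,0,-1],[-0.01,0,0.177,0,0,0,-1],[0,0,0.177,0,0,0,-1],[0,0,0,0,0,0,-1]]'
python3 -m pendant '[[0,0,0,0,0,0,1],[0,0,0,0,0,0,1],[0,0,0,0,0,0,1],[0,0,0,0,0,0,1],[0,0,0,0,0,0,1],[0,0,0,0,0,0,1],[0,0,0,0,0,0,1],[0,0,0,0,0,0,1],[0,0,0,0,0,0,1],[0,0,0,0,0,0,1]]' 20
python3 -m pendant '[[0,0,0,0,0,0,1],[0,0,0,0,0,0,1],[0,0,0,0,0,0,1],[0,0,0,0,0,0,1],[0,0,0,0,0,0,1]]'
```

```text
time_s: 6.2
ee_pos: [0.5192, 0.255, 0.2858]
eef_rot: [-3.136, 0.001, 1.743]
force: [-0.9, -1.0, -0.1]
grip_width: 0.0944
time_s: 7.03
ee_pos: [0.52, 0.2554, 0.2898]
eef_rot: [-3.142, 0.0, 1.743]
force: [-0.3, 0.1, 0.1]
grip_width: 0.0309
time_s: 7.45
ee_pos: [0.52, 0.2554, 0.2898]
eef_rot: [-3.142, 0.0, 1.743]
force: [0.1, 0.3, -0.3]
grip_width: 0.026
```

Holding at 26 mm, the pad width. Lift.

```bash
python3 -m pendant '[[0,0,-0.05,0,0,0,1],[0,0,-0.1,0,0,0,1],[0,0,-0.2,0,0,0,1],[0,0,-0.2,0,0,0,1],[0,0,-0.2,0,0,0,1],[0,0,-0.2,0,0,0,1],[0,0,-0.15,0,0,0,1],[0,0,0,0,0,0,1]]'
python3 - <<'E'
from h import *
from station import imaging
import pickle
for n in ["wrist","scene","side"]:
    d=imaging.camera(n); a=d["image"][:,:,::-1]; pickle.dump(d,open(f"{n}5.pkl","wb"))
    cv2.imwrite(f"pics/{n}5.png",cv2.resize(a,None,fx=1.5,fy=1.5,interpolation=cv2.INTER_CUBIC))
plan([.514,-.264,.422],1.336,20,grip=1)
E
```

```text
time_s: 8.12
ee_pos: [0.52, 0.2555, 0.4267]
eef_rot: [3.135, -0.001, 1.743]
force: [0.6, 0.1, -1.2]
grip_width: 0.0262
now [0.5199 0.2554 0.4208] [-3.1403e+00  3.0000e-04  1.7433e+00] d/row mm 26.0 deg/row -1.17
[-0.213, -0.04, -0.0, 0, 0, 0.039, 1]
[-0.214, -0.035, -0.0, 0, 0, 0.039, 1]
[-0.214, -0.031, -0.0, 0, 0, 0.039, 1]
[-0.215, -0.026, -0.0, 0, 0, 0.039, 1]
[-0.215, -0.022, -0.0, 0, 0, 0.039, 1]
[-0.216, -0.018, -0.0, 0, 0, 0.039, 1]
[-0.216, -0.013, -0.0, 0, 0, 0.039, 1]
[-0.216, -0.009, -0.0, 0, 0, 0.039, 1]
[-0.216, -0.005, -0.0, 0, 0, 0.039, 1]
[-0.216, -0.0, -0.0, 0, 0, 0.039, 1]
[-0.216, 0.004, -0.0, 0, 0, 0.039, 1]
[-0.216, 0.009, -0.0, 0, 0, 0.039, 1]
[-0.216, 0.013, -0.0, 0, 0, 0.039, 1]
[-0.216, 0.018, -0.0, 0, 0, 0.039, 1]
[-0.215, 0.022, -0.0, 0, 0, 0.039, 1]
[-0.215, 0.026, -0.0, 0, 0, 0.039, 1]
[-0.214, 0.031, -0.0, 0, 0, 0.039, 1]
[-0.214, 0.035, -0.0, 0, 0, 0.039, 1]
[-0.213, 0.039, -0.0, 0, 0, 0.039, 1]
[-0.212, 0.044, -0.0, 0, 0, 0.039, 1]
```

View pics/wrist5.png

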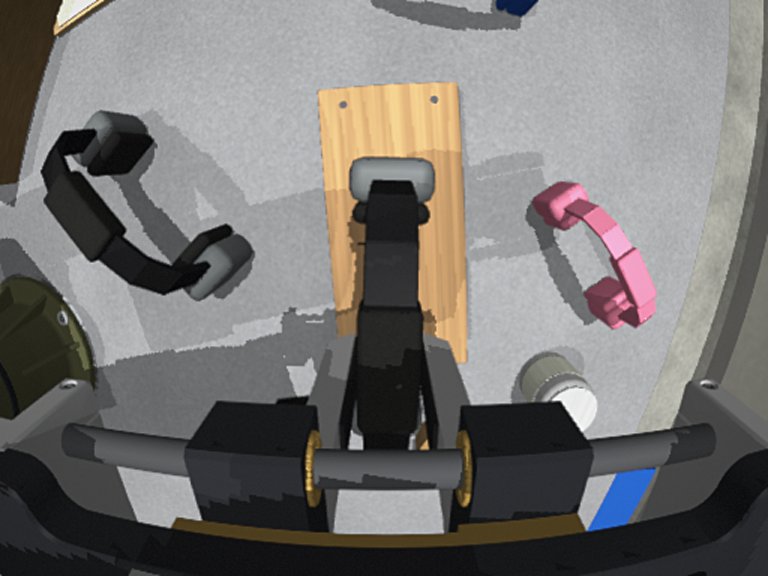

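View pics/scene5.png

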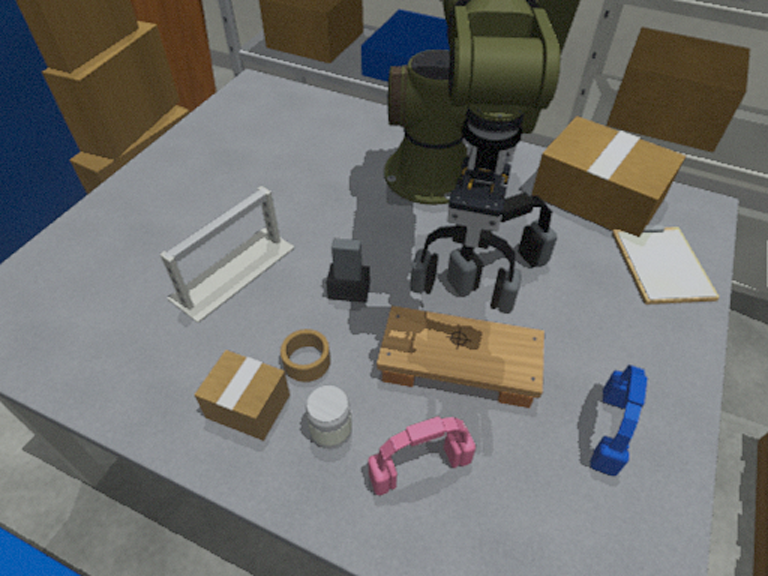

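```bash
python3 -m pendant '[[-0.1,-0.02,0,0,0,0.02,1],[-0.214,-0.035,0,0,0,0.039,1],[-0.214,-0.03,0,0,0,0.039,1],[-0.215,-0.026,0,0,0,0.039,1],[-0.215,-0.022,0,0,0,0.039,1],[-0.216,-0.018,0,0,0,0.039,1],[-0.216,-0.013,0,0,0,0.039,1],[-0.216,-0.009,0,0,0,0.039,1],[-0.216,-0.005,0,0,0,0.039,1],[-0.216,0,0,0,0,0.039,1]]'
python3 -m pendant '[[-0.216,0.004,0,0,0,0.039,1],[-0.216,0.009,0,0,0,0.039,1],[-0.216,0.013,0,0,0,0.039,1],[-0.216,0.018,0,0,0,0.039,1],[-0.215,0.022,0,0,0,0.039,1],[-0.215,0.026,0,0,0,0.039,1],[-0.214,0.03,0,0,0,0.039,1],[-0.214,0.035,0,0,0,0.039,1],[-0.15,0.03,0,0,0,0.039,1],[0,0,0,0,0,0,1]]'
python3 -m pendant '[[0,0,0,0,0,0,1],[0,0,0,0,0,0,1]]'
python3 - <<'E'
from h import *
from station import imaging
import pickle
for n in ["wrist","scene","side"]:
    d=imaging.camera(n); a=d["image"][:,:,::-1]; pickle.dump(d,open(f"{n}6.pkl","wb"))
    cv2.imwrite(f"pics/{n}6.png",cv2.resize(a,None,fx=1.5,fy=1.5,interpolation=cv2.INTER_CUBIC))
plan([.5143,-.2641,.422],1.3356,3,grip=1)
E
```

```text
time_s: 9.1
ee_pos: [0.5188, 0.0076, 0.4207]
eef_rot: [-3.14, 0.0, 1.547]
force: [0.1, 0.0, -2.5]
grip_width: 0.0261
time_s: 9.93
ee_pos: [0.5183, -0.2199, 0.4201]
eef_rot: [-3.139, 0.0, 1.36]
force: [-0.6, -0.2, -3.0]
grip_width: 0.0257
time_s: 10.1
ee_pos: [0.5189, -0.2164, 0.4212]
eef_rot: [-3.14, -0.0, 1.365]
force: [0.1, 1.0, -2.4]
grip_width: 0.026
now [ 0.5192 -0.2158  0.4218] [-3.1415e+00 -1.0000e-04  1.3663e+00] d/row mm 16.2 deg/row -0.59
[-0.134, 0.014, -0.001, 0, 0, 0.02, 1]
[-0.134, 0.015, -0.001, 0, 0, 0.02, 1]
[-0.134, 0.017, -0.001, 0, 0, 0.02, 1]
```

View pics/wrist6.png

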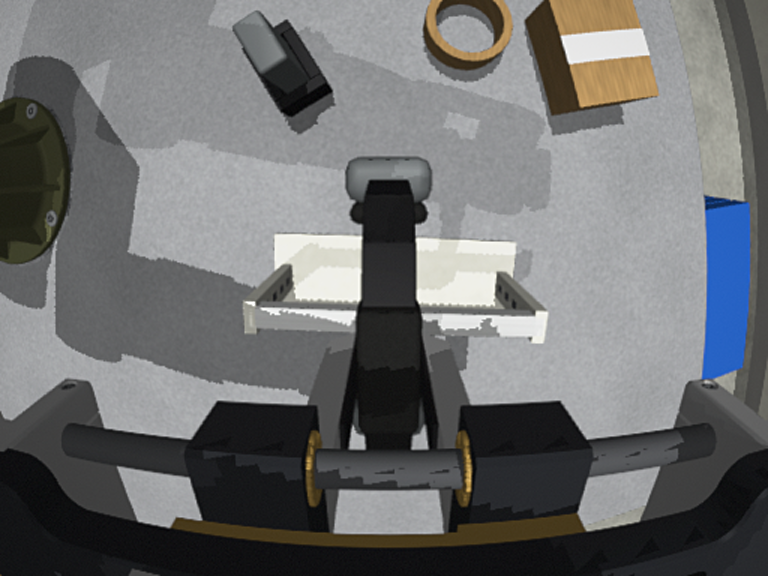

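View pics/side6.png

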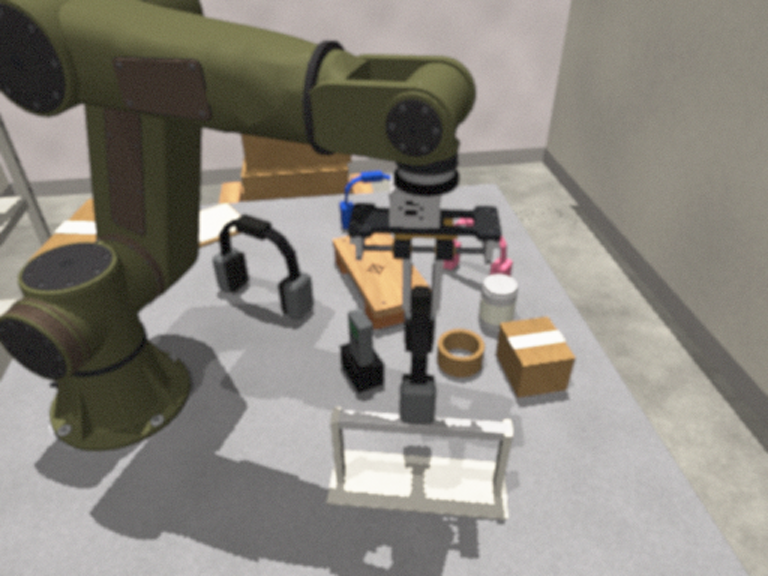

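View pics/scene6.png

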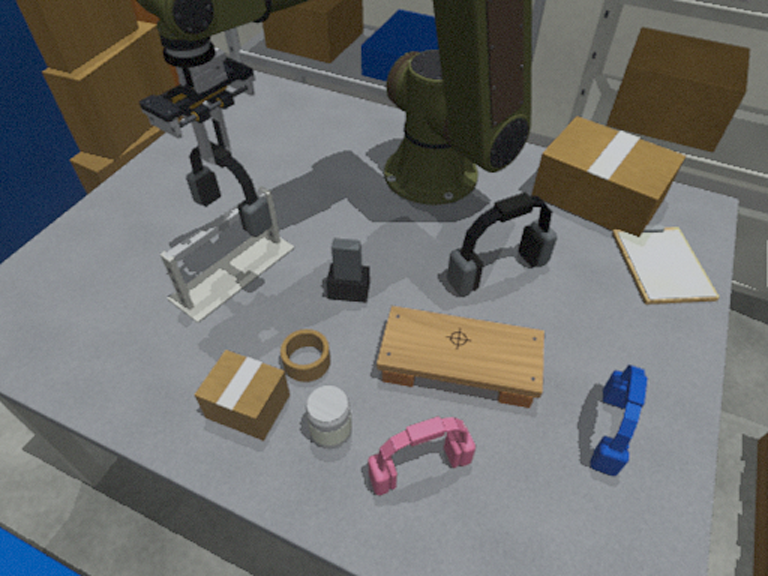

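Run:
```python
from h import *
import pickle
d=pickle.load(open("wrist6.pkl","rb")); setcam("wrist",d)
f=lambda u,v:((u+.5)/1.5-.5,(v+.5)/1.5-.5)
uv=[f(245,303),f(548,311),f(546,343),f(245,333)]
P=onz("wrist",uv,.155); print(P.round(4),P.mean(0))
L=[(-.131,.015,.155),(.131,.015,.155),(.131,-.015,.155),(-.131,-.015,.155)]
print(fit([("wrist",a,b) for a,b in zip(uv,L)],[.51,-.26,-.23]))
# mark
print("mark",onz("scene",[f(459,339)],.062), onz("side",[f(376,268.5)],.062))
```

```text
[[ 0.3943 -0.2191  0.155 ]
 [ 0.6456 -0.2791  0.155 ]
 [ 0.6412 -0.3085  0.155 ]
 [ 0.386  -0.2451  0.155 ]] [ 0.51675159 -0.26294419  0.155     ]
(array([ 0.51679794, -0.26305937, -0.23836017]), array([[-1.2, -0.9],
       [ 1.5, -0.1],
       [-0.4,  0.2],
       [ 0.4,  1.1]]))
mark [[0.51321528 0.26156454 0.062     ]] [[0.5165857  0.25818271 0.062     ]]
```

```bash
python3 -m pendant '[[-0.134,0.012,0,0,0,0.02,1],[-0.134,0.012,0,0,0,0.02,1],[-0.13,0.014,0,0,0,0.02,1],[0,0,0,0,0,0,1],[0,0,0,0,0,0,1]]'
python3 - <<'E'
from h import *
plan([.5155,-.2636,.30],1.334,6,grip=1)
E
```

```text
time_s: 10.67
ee_pos: [0.5134, -0.264, 0.4217]
eef_rot: [-3.141, -0.0, 1.334]
force: [0.5, -0.6, -2.5]
grip_width: 0.0261
now [ 0.5134 -0.264   0.4217] [-3.1414e+00 -2.0000e-04  1.3338e+00] d/row mm 20.3 deg/row 0.0
[0.001, 0.003, 0.169, 0, 0, -0.0, 1]
[0.001, 0.003, 0.169, 0, 0, -0.0, 1]
[0.001, 0.003, 0.169, 0, 0, -0.0, 1]
[0.001, 0.003, 0.169, 0, 0, -0.0, 1]
[0.001, 0.003, 0.169, 0, 0, -0.0, 1]
[0.001, 0.003, 0.169, 0, 0, -0.0, 1]
```

```bash
python3 -m pendant '[[0,0.01,0.15,0,0,0,1],[0,0.01,0.17,0,0,0,1],[0,0,0.17,0,0,0,1],[0,0,0.17,0,0,0,1],[0,0,0.17,0,0,0,1],[0,0,0.17,0,0,0,1],[0,0,0.1,0,0,0,1],[0,0,0,0,0,0,1],[0,0,0,0,0,0,1]]'
python3 - <<'E'
from h import *
from station import imaging
for n in ["scene","side"]:
    d=imaging.camera(n); a=d["image"][:,:,::-1]
    a=a[80:230,80:230] if n=="scene" else a[150:360,190:370]
    k=580/a.shape[0]; cv2.imwrite(f"pics/{n}7.png",cv2.resize(a,None,fx=k,fy=k,interpolation=cv2.INTER_CUBIC))
from station import ctrl
print(ctrl.get_obs())
E
```

```text
time_s: 11.42
ee_pos: [0.516, -0.2642, 0.2903]
eef_rot: [-3.142, -0.0, 1.335]
force: [0.3, -0.2, -2.7]
grip_width: 0.026
{'time_s': 11.5167, 'qpos': array([-5.36835097e-01,  3.74920918e-01,  1.44779047e+00,  4.36852851e-05,
        1.31675574e+00, -3.00343868e-01]), 'joint_vel': array([-2.56045952e-03, -4.75897890e-04, -9.36415990e-06, -7.56910257e-04,
       -4.36682304e-03, -4.54862606e-04]), 'tau': array([ 1.20251952e-01, -5.78166568e+01, -3.55764270e+01,  6.48380094e-02,
        3.72005906e-02,  3.00126769e-03]), 'ee_pos': array([ 0.51618102, -0.26459795,  0.29134653]), 'eef_rot': array([3.13954976e+00, 5.88421288e-04, 1.33429356e+00]), 'force': array([ 1.01405333, -0.28339116, -1.84821569]), 'moment': array([-0.09827074,  0.08089016,  0.04139287]), 'grip_width': 0.026236702633256042}
```

View pics/scene7.png

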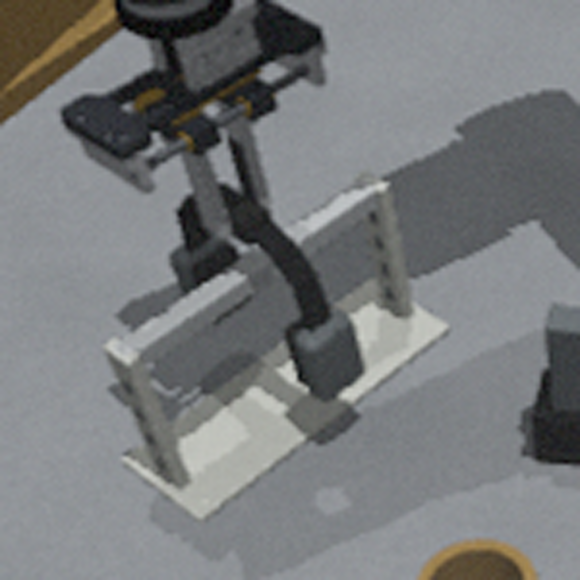

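View pics/side7.png

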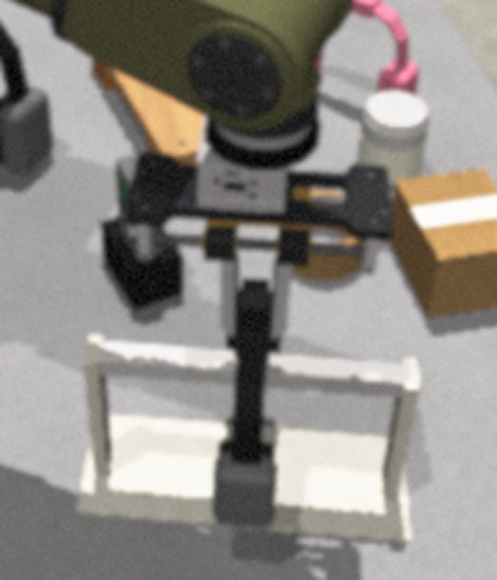

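The cups straddle the bar, one on each side, midway between the posts. Lowering to contact.

```bash
python3 -m pendant '[[0,0,0.1,0,0,0,1],[0,0,0.1,0,0,0,1],[0,0,0.05,0,0,0,1],[0,0,0.02,0,0,0,1],[0,0,0,0,0,0,1],[0,0,0,0,0,0,1]]'
python3 -m pendant '[[0,0,0.01,0,0,0,1],[0,0,0.01,0,0,0,1],[0,0,0,0,0,0,1]]'
```

```text
time_s: 12.02
ee_pos: [0.5158, -0.2648, 0.2575]
eef_rot: [3.142, -0.0, 1.334]
force: [-0.8, -0.8, -3.2]
grip_width: 0.0257
time_s: 12.27
ee_pos: [0.5158, -0.2647, 0.255]
eef_rot: [3.142, 0.0, 1.334]
force: [-0.5, 0.2, -3.2]
grip_width: 0.0258
```

```bash
python3 -m pendant '[[0,0,0.008,0,0,0,1],[0,0,0,0,0,0,1],[0,0,0,0,0,0,1]]'
python3 - <<'E'
from station import ctrl
o=ctrl.get_obs(); print(o['ee_pos'],o['force'])
E
```

```text
time_s: 12.52
ee_pos: [0.5158, -0.2647, 0.2548]
eef_rot: [3.141, 0.0, 1.334]
force: [-3.3, 1.6, 6.1]
grip_width: 0.0256
[ 0.51580435 -0.26471145  0.25482547] [-3.285592    1.62198272  6.14615434]
```

Contact (force went from −3 to +6 N). Opening the jaws.

```bash
python3 -m pendant '[[0,0,-0.003,0,0,0,0.3],[0,0,0,0,0,0,0.2],[0,0,0,0,0,0,-0.2],[0,0,0,0,0,0,-0.2],[0,0,0,0,0,0,-0.2],[0,0,0,0,0,0,-0.2],[0,0,0,0,0,0,-0.2],[0,0,0,0,0,0,-0.2]]'
python3 - <<'E'
from h import *
from station import imaging
for n in ["scene","side"]:
    d=imaging.camera(n); a=d["image"][:,:,::-1]
    a=a[80:230,80:230] if n=="scene" else a[150:360,190:370]
    k=580/a.shape[0]; cv2.imwrite(f"pics/{n}8.png",cv2.resize(a,None,fx=k,fy=k,interpolation=cv2.INTER_CUBIC))
E
```

```text
time_s: 13.18
ee_pos: [0.5158, -0.2647, 0.2544]
eef_rot: [-3.142, -0.0, 1.334]
force: [0.2, -0.1, 0.6]
grip_width: 0.0566
```

View pics/scene8.png

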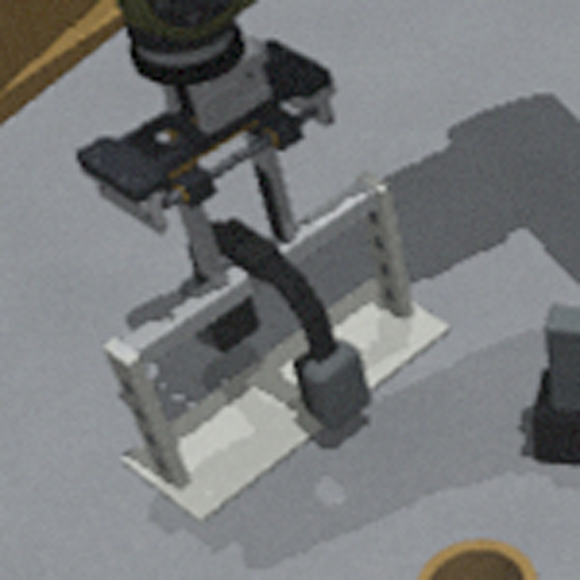

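View pics/side8.png

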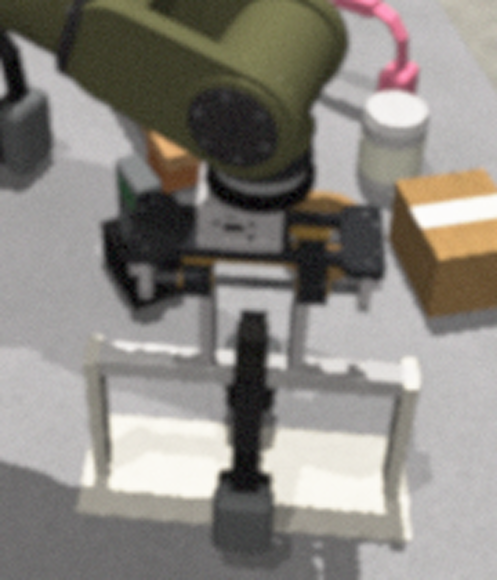

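Hanging on the bar and released (cups either side of the bar, free of the base). Retreat upward, then look from above.

```bash
python3 -m pendant '[[0,0,-0.05,0,0,0,-0.2],[0,0,-0.1,0,0,0,-0.2],[0,0,-0.2,0,0,0,-0.2],[0,0,-0.2,0,0,0,-0.2],[0,0,-0.2,0,0,0,-0.6],[0,0,-0.2,0,0,0,-1],[0,0,-0.2,0,0,0,-1]]'
python3 - <<'E'
from h import *
import pickle
d=pickle.load(open("w1.pkl","rb")); setcam("wrist",d); C,r=ray("wrist",[d["mtx"][:2,2]+.01]); print(C,r)
plan([.46,.17,.36],1.85,18)
E
```

```text
time_s: 13.87
ee_pos: [0.5155, -0.2645, 0.395]
eef_rot: [3.14, 0.0, 1.334]
force: [0.0, 0.1, -0.4]
grip_width: 0.0729
[0.48295448 0.33158332 0.50352796] [[ 0.06245283 -0.26327102 -0.9626983 ]]
now [ 0.5155 -0.2645  0.395 ] [3.1403e+00 4.0000e-04 1.3339e+00] d/row mm 24.4 deg/row 1.64
[0.19, -0.072, 0.016, 0, 0, -0.055, -1]
[0.192, -0.067, 0.016, 0, 0, -0.055, -1]
[0.193, -0.061, 0.016, 0, 0, -0.055, -1]
[0.195, -0.056, 0.016, 0, 0, -0.055, -1]
[0.197, -0.05, 0.016, 0, 0, -0.055, -1]
[0.198, -0.044, 0.016, 0, 0, -0.055, -1]
[0.199, -0.039, 0.016, 0, 0, -0.055, -1]
[0.2, -0.033, 0.016, 0, 0, -0.055, -1]
[0.201, -0.027, 0.016, 0, 0, -0.055, -1]
[0.202, -0.021, 0.016, 0, 0, -0.055, -1]
[0.202, -0.016, 0.016, 0, 0, -0.055, -1]
[0.203, -0.01, 0.016, 0, 0, -0.055, -1]
[0.203, -0.004, 0.016, 0, 0, -0.055, -1]
[0.203, 0.002, 0.016, 0, 0, -0.055, -1]
[0.203, 0.008, 0.016, 0, 0, -0.055, -1]
[0.202, 0.013, 0.016, 0, 0, -0.055, -1]
[0.202, 0.019, 0.016, 0, 0, -0.055, -1]
[0.201, 0.025, 0.016, 0, 0, -0.055, -1]
```

```bash
python3 -m pendant '[[0.19,-0.07,0,0,0,-0.055,-1],[0.19,-0.07,0,0,0,-0.055,-1],[0.19,-0.06,0,0,0,-0.055,-1],[0.2,-0.06,0,0,0,-0.055,-1],[0.2,-0.05,0,0,0,-0.055,-1],[0.2,-0.045,0,0,0,-0.055,-1],[0.2,-0.04,0,0,0,-0.055,-1],[0.2,-0.035,0,0,0,-0.055,-1],[0,0,0,0,0,0,-1],[0,0,0,0,0,0,-1]]'
python3 - <<'E'
from h import *
from station import imaging
import pickle
d=imaging.camera("wrist"); a=d["image"][:,:,::-1]; pickle.dump(d,open("w9.pkl","wb"))
cv2.imwrite("pics/w9.png",cv2.resize(a,None,fx=1.5,fy=1.5,interpolation=cv2.INTER_CUBIC))
E
python3 -m pendant '[[0.2,-0.03,0,0,0,-0.055,-1],[0.2,-0.02,0,0,0,-0.055,-1],[0.2,-0.015,0,0,0,-0.055,-1],[0.2,-0.01,0,0,0,-0.055,-1],[0.2,0,0,0,0,-0.055,-1],[0.2,0,0,0,0,-0.055,-1],[0.2,0.01,0,0,0,-0.055,-1],[0.2,0.015,0,0,0,-0.055,-1],[0.2,0.02,0,0,0,-0.055,-1],[0.2,0.02,0,0,0,-0.055,-1]]'
python3 -m pendant '[[0.1,0,0.15,0,0,0,-1],[0.1,0,0.15,0,0,0,-1],[0,0,0,0,0,0,-1],[0,0,0,0,0,0,-1]]'
python3 - <<'E'
from h import *
from station import imaging
import pickle
d=imaging.camera("wrist"); a=d["image"][:,:,::-1]; pickle.dump(d,open("w10.pkl","wb"))
cv2.imwrite("pics/w10.png",cv2.resize(a,None,fx=1.5,fy=1.5,interpolation=cv2.INTER_CUBIC))
E
```

```text
time_s: 14.7
ee_pos: [0.49, -0.07, 0.3937]
eef_rot: [3.14, 0.0, 1.566]
force: [0.3, -0.1, -0.4]
grip_width: 0.0939
time_s: 15.58
ee_pos: [0.4597, 0.1684, 0.3928]
eef_rot: [3.141, 0.0, 1.852]
force: [0.5, 0.6, 0.6]
grip_width: 0.094
time_s: 15.92
ee_pos: [0.4531, 0.1906, 0.3565]
eef_rot: [-3.14, 0.0, 1.852]
force: [0.7, -0.5, 0.4]
grip_width: 0.0936
```

View pics/w9.png

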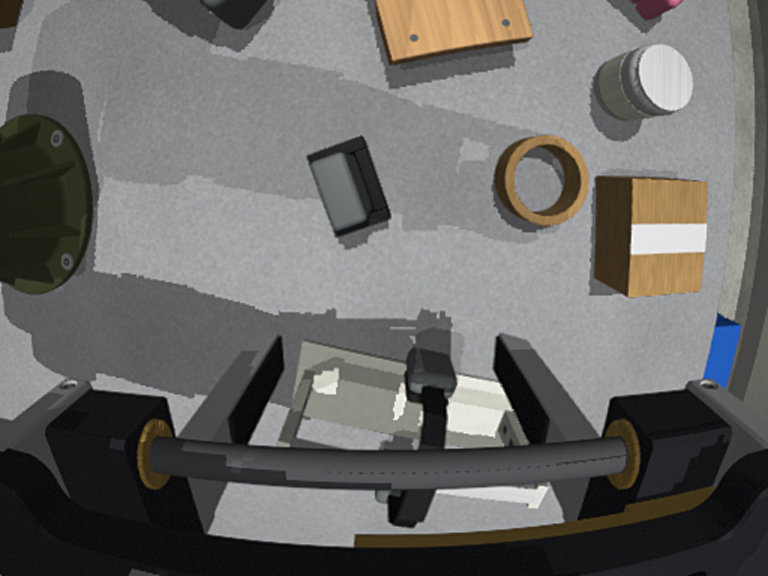

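View pics/w10.png

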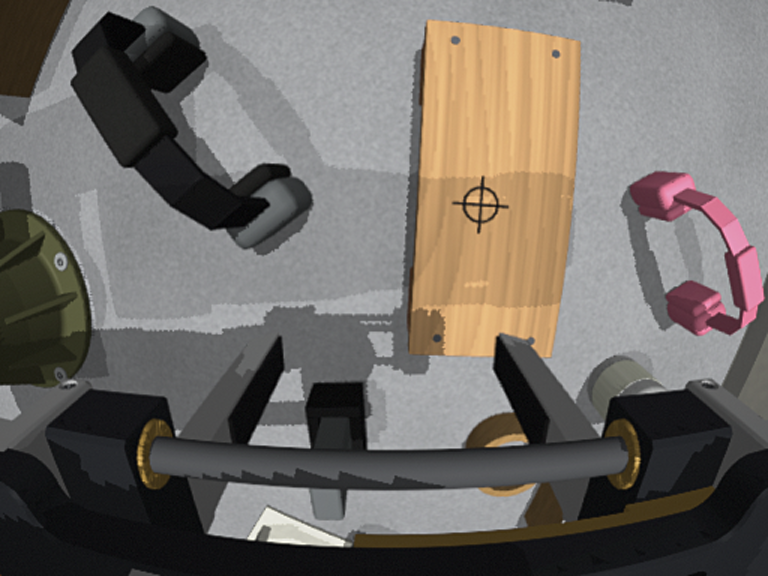

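Run:
```python
import cv2,pickle
a=pickle.load(open("w9.pkl","rb"))["image"][:,:,::-1]
c=cv2.convertScaleAbs(a[85:170,195:270],alpha=1.8,beta=20)
cv2.imwrite("pics/w9c.png",cv2.resize(c,None,fx=7,fy=7,interpolation=cv2.INTER_CUBIC))
```

```text
(no output)
```

View pics/w9c.png

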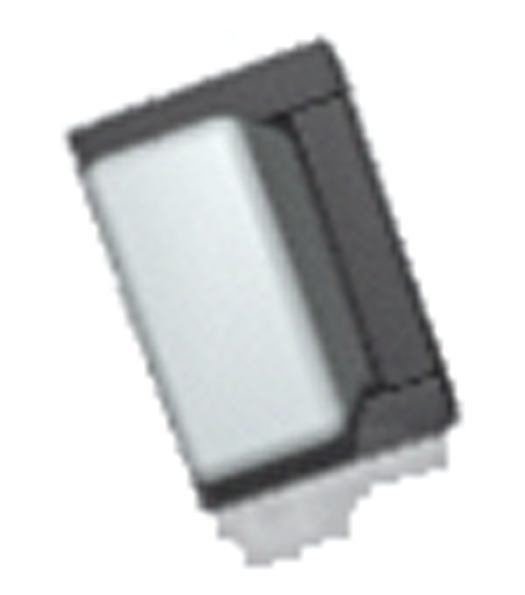

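Run:
```python
from h import *
import pickle
setcam("wrist",pickle.load(open("w9.pkl","rb")))
w=lambda u,v:(195+(u+.5)/7-.5,85+(v+.5)/7-.5)
uv=[w(83,165),w(235,113),w(350,428),w(192,483)]
P=onz("wrist",uv,.146);print(P.round(4),P.mean(0))
L=[(-.014,.028,.146),(.014,.028,.146),(.014,-.028,.146),(-.014,-.028,.146)]
o=[("wrist",a,b) for a,b in zip(uv,L)]
print(fit(o,[.45,0,.37]))
uv2=[w(70,135),w(328,38),w(457,422),w(205,508)]
L2=[(-.028,.042,.056),(.028,.042,.056),(.028,-.042,.056),(-.028,-.042,.056)]
o2=[("wrist",a,b) for a,b in zip(uv2,L2)]
print(fit(o2,[.45,0,.37])); 
setcam("wrist",pickle.load(open("w10.pkl","rb")))
f=lambda u,v:((u+.5)/1.5-.5,(v+.5)/1.5-.5)
print("mark",onz("wrist",[f(481,205),f(453,204),f(509,206.5),f(484,177),f(478,233)],.062).round(4))
print("nails/board",onz("wrist",[f(455,40),f(556,53),f(437,338),f(531,341)],.062).round(4))
```

```text
[[ 0.4336  0.0159  0.146 ]
 [ 0.4579  0.0233  0.146 ]
 [ 0.4753 -0.0271  0.146 ]
 [ 0.4498 -0.0356  0.146 ]] [ 0.45415238 -0.00588021  0.146     ]
(array([ 0.45397342, -0.00574066,  0.32382016]), array([[-1.6, -0.4],
       [ 0.4, -1.7],
       [ 0.8,  0.6],
       [-0.2,  1. ]]))
(array([ 0.45432954, -0.00594481,  0.32097953]), array([[-0.7, -0.9],
       [-0. , -0.6],
       [ 1. ,  0.6],
       [-0.1,  1. ]]))
mark [[0.5155 0.2609 0.062 ]
 [0.4921 0.2545 0.062 ]
 [0.5396 0.2673 0.062 ]
 [0.5108 0.2846 0.062 ]
 [0.5205 0.237  0.062 ]]
nails/board [[0.4539 0.3919 0.062 ]
 [0.5416 0.4137 0.062 ]
 [0.5155 0.1354 0.062 ]
 [0.6033 0.156  0.062 ]]
```

Run:
```python
from h import *
plan([.454,-.006,.34],1.897,9)
plan([.454,-.006,.188],1.897,7,p0=[.454,-.006,.34],yaw0=1.897)
```

```text
now [0.4533 0.1904 0.3573] [3.1411e+00 2.0000e-04 1.8514e+00] d/row mm 21.9 deg/row 0.29
[-0.175, -0.05, 0.016, 0, 0, -0.01, -1]
[-0.175, -0.051, 0.016, 0, 0, -0.01, -1]
[-0.174, -0.052, 0.016, 0, 0, -0.01, -1]
[-0.174, -0.052, 0.016, 0, 0, -0.01, -1]
[-0.174, -0.053, 0.016, 0, 0, -0.01, -1]
[-0.174, -0.054, 0.016, 0, 0, -0.01, -1]
[-0.173, -0.055, 0.016, 0, 0, -0.01, -1]
[-0.173, -0.056, 0.016, 0, 0, -0.01, -1]
[-0.173, -0.057, 0.016, 0, 0, -0.01, -1]
now [ 0.454 -0.006  0.34 ] [3.1411e+00 2.0000e-04 1.8514e+00] d/row mm 21.7 deg/row 0.0
[0.0, 0.0, 0.181, 0, 0, -0.0, -1]
[0.0, 0.0, 0.181, 0, 0, -0.0, -1]
[0.0, 0.0, 0.181, 0, 0, -0.0, -1]
[0.0, 0.0, 0.181, 0, 0, -0.0, -1]
[0.0, 0.0, 0.181, 0, 0, -0.0, -1]
[0.0, 0.0, 0.181, 0, 0, -0.0, -1]
[0.0, 0.0, 0.181, 0, 0, -0.0, -1]
```

```bash
python3 -m pendant '[[-0.175,-0.05,0,0,0,-0.01,-1],[-0.175,-0.05,0,0,0,-0.01,-1],[-0.174,-0.052,0,0,0,-0.01,-1],[-0.174,-0.052,0,0,0,-0.01,-1],[-0.174,-0.053,0,0,0,-0.01,-1],[-0.174,-0.054,0,0,0,-0.01,-1],[-0.173,-0.055,0,0,0,-0.01,-1],[-0.173,-0.056,0,0,0,-0.01,-1],[-0.173,-0.057,0,0,0,-0.01,-1],[0,0,0,0,0,0,-1]]'
python3 -m pendant '[[0,0,0.15,0,0,0,-1],[0,0,0.15,0,0,0,-1],[0,0,0.15,0,0,0,-1],[0,0,0,0,0,0,-1],[0,0,0,0,0,0,-1]]'
python3 - <<'E'
from h import *
from station import imaging
import pickle
d=imaging.camera("wrist"); a=d["image"][:,:,::-1]; pickle.dump(d,open("w11.pkl","wb"))
cv2.imwrite("pics/w11.png",cv2.resize(a,None,fx=1.5,fy=1.5,interpolation=cv2.INTER_CUBIC))
plan([.454,-.006,.188],1.897,5)
E
```

```text
time_s: 16.8
ee_pos: [0.454, -0.0088, 0.3579]
eef_rot: [3.14, 0.001, 1.896]
force: [-0.1, -0.1, 0.2]
grip_width: 0.0939
time_s: 17.22
ee_pos: [0.454, -0.0055, 0.3032]
eef_rot: [3.142, -0.0, 1.899]
force: [0.7, -0.5, -0.1]
grip_width: 0.0939
now [ 0.4542 -0.0054  0.3039] [3.1403e+00 6.0000e-04 1.8988e+00] d/row mm 23.2 deg/row -0.02
[-0.001, -0.001, 0.193, 0, 0, 0.001, -1]
[-0.001, -0.001, 0.193, 0, 0, 0.001, -1]
[-0.001, -0.001, 0.193, 0, 0, 0.001, -1]
[-0.001, -0.001, 0.193, 0, 0, 0.001, -1]
[-0.001, -0.001, 0.193, 0, 0, 0.001, -1]
```

View pics/w11.png

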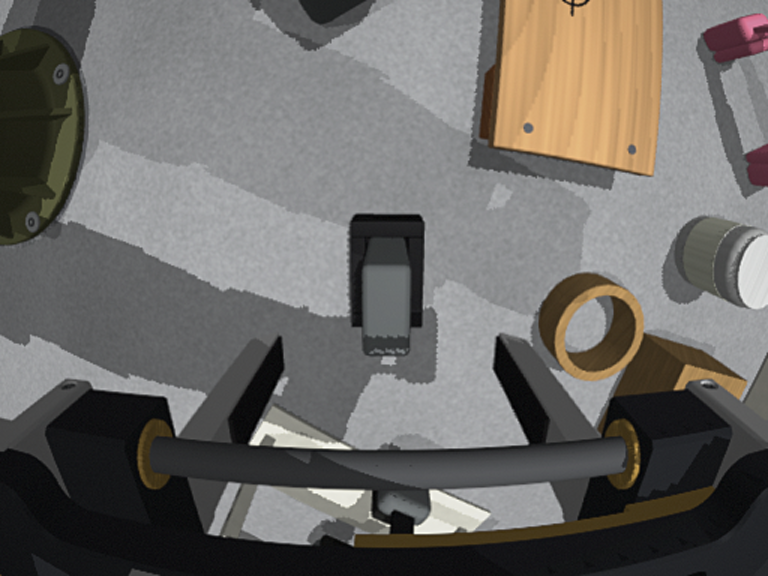

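Meter (top at ≈(386,305)) lies square and centred between the fingers (mid ≈ 388). Descend and close, with enough waiting.

```bash
python3 -m pendant '[[0,0,0.193,0,0,0,-1],[0,0,0.193,0,0,0,-1],[0,0,0.193,0,0,0,-1],[0,0,0.193,0,0,0,-1],[0,0,0.193,0,0,0,-1],[0,0,0,0,0,0,-0.2],[0,0,0,0,0,0,1],[0,0,0,0,0,0,1],[0,0,0,0,0,0,1],[0,0,0,0,0,0,1]]' 25
python3 -m pendant '[[0,0,0,0,0,0,1],[0,0,0,0,0,0,1],[0,0,0,0,0,0,1],[0,0,0,0,0,0,1],[0,0,0,0,0,0,1],[0,0,0,0,0,0,1],[0,0,0,0,0,0,1],[0,0,0,0,0,0,1],[0,0,0,0,0,0,1],[0,0,0,0,0,0,1]]'
python3 -c "
from station import ctrl
o=ctrl.get_obs(); print(o['ee_pos'],o['eef_rot'],o['grip_width'],o['force'])"
```

```text
time_s: 18.1
ee_pos: [0.4543, -0.0052, 0.188]
eef_rot: [3.139, 0.001, 1.899]
force: [0.2, 0.5, 0.4]
grip_width: 0.0641
time_s: 18.93
ee_pos: [0.4538, -0.0052, 0.1866]
eef_rot: [-3.142, 0.0, 1.899]
force: [-1.1, -0.7, 1.0]
grip_width: 0.0277
[ 0.45378766 -0.00520003  0.18661616] [-3.14156419e+00  3.37942434e-05  1.89935367e+00] 0.0276839326703013 [-1.13363182 -0.72911646  0.98713337]
```

```bash
python3 -m pendant '[[0,0,-0.05,0,0,0,1],[0,0,-0.1,0,0,0,1],[0,0,-0.15,0,0,0,1],[0,0,-0.2,0,0,0,1],[0,0,-0.2,0,0,0,1],[0,0,-0.13,0,0,0,1],[0,0,0,0,0,0,1],[0,0,0,0,0,0,1]]'
python3 - <<'E'
from h import *
from station import imaging
import pickle
for n in ["wrist","side"]:
    d=imaging.camera(n); a=d["image"][:,:,::-1]; pickle.dump(d,open(f"{n}12.pkl","wb"))
    if n=="side": a=a[100:340,120:380]
    k=575/a.shape[0];cv2.imwrite(f"pics/{n}12.png",cv2.resize(a,None,fx=k,fy=k,interpolation=cv2.INTER_CUBIC))
plan([.515,.2605,.2866],.236+np.pi/2,13,grip=1)
E
```

```text
time_s: 19.6
ee_pos: [0.4537, -0.0052, 0.2863]
eef_rot: [3.141, 0.0, 1.899]
force: [0.2, 0.2, -2.6]
grip_width: 0.0277
now [ 0.4534 -0.0052  0.285 ] [-3.1400e+00 -7.0000e-04  1.8993e+00] d/row mm 21.0 deg/row -0.41
[0.148, 0.092, -0.001, 0, 0, 0.014, 1]
[0.149, 0.091, -0.001, 0, 0, 0.014, 1]
[0.15, 0.09, -0.001, 0, 0, 0.014, 1]
[0.15, 0.089, -0.001, 0, 0, 0.014, 1]
[0.151, 0.088, -0.001, 0, 0, 0.014, 1]
[0.152, 0.087, -0.001, 0, 0, 0.014, 1]
[0.152, 0.086, -0.001, 0, 0, 0.014, 1]
[0.153, 0.085, -0.001, 0, 0, 0.014, 1]
[0.153, 0.084, -0.001, 0, 0, 0.014, 1]
[0.154, 0.083, -0.001, 0, 0, 0.014, 1]
[0.155, 0.082, -0.001, 0, 0, 0.014, 1]
[0.155, 0.08, -0.001, 0, 0, 0.014, 1]
[0.156, 0.079, -0.001, 0, 0, 0.014, 1]
```

View pics/wrist12.png

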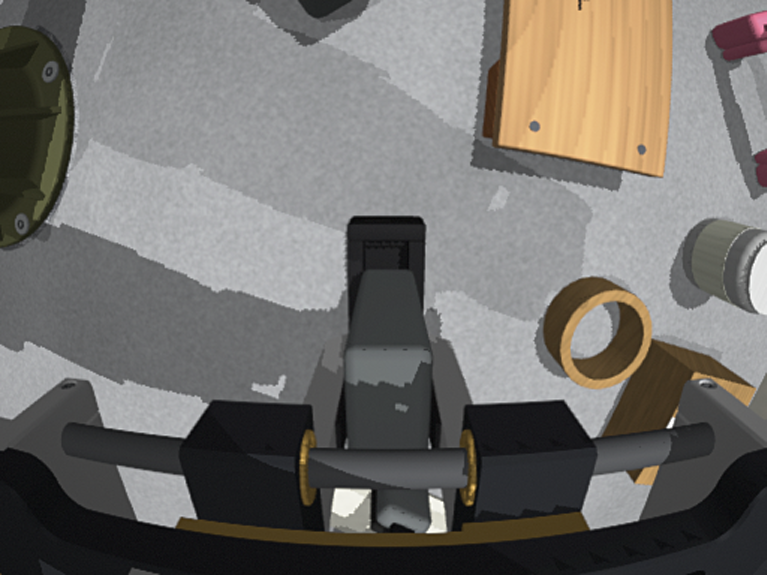

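View pics/side12.png

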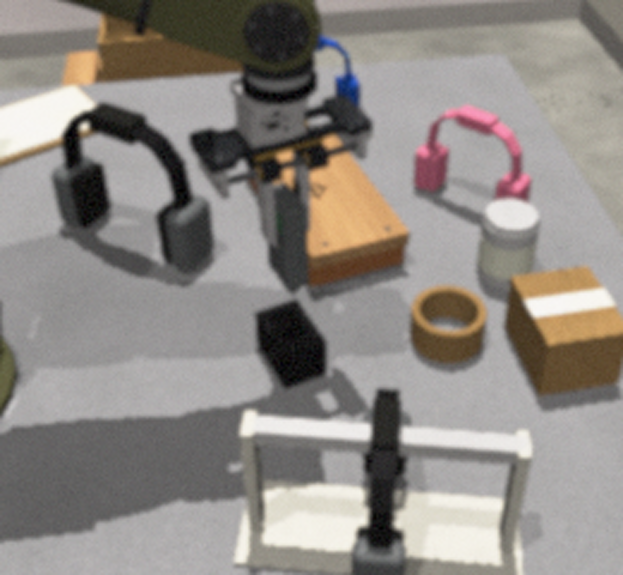

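```bash
python3 -m pendant '[[0.1,0.06,0,0,0,0.014,1],[0.15,0.09,0,0,0,0.014,1],[0.15,0.09,0,0,0,0.014,1],[0.15,0.09,0,0,0,0.014,1],[0.15,0.088,0,0,0,0.014,1],[0.15,0.087,0,0,0,0.014,1],[0.15,0.086,0,0,0,0.014,1],[0.15,0.085,0,0,0,0.014,1],[0.15,0.084,0,0,0,0.014,1],[0.15,0.083,0,0,0,0.014,1]]'
python3 -m pendant '[[0.15,0.08,0,0,0,0.014,1],[0.15,0.08,0,0,0,0.014,1],[0.15,0.08,0,0,0,0.014,1],[0.04,0.03,0,0,0,0,1],[0,0,0,0,0,0,1],[0,0,0,0,0,0,1]]'
python3 - <<'E'
from h import *
from station import imaging,ctrl
import pickle
d=pickle.load(open("wrist12.pkl","rb")); setcam("wrist",d)
k=575/384; P=onz("wrist",(np.array([(345,348),(433,348)])+.5)/k-.5,.2445); print(P, "local along toolx", [(p[:2]-[.4534,-.0052])@[np.cos(1.899),np.sin(1.899)] for p in P])
for n in ["wrist","side","scene"]:
    d=imaging.camera(n); a=d["image"][:,:,::-1]; pickle.dump(d,open(f"{n}13.pkl","wb"))
    if n=="side": a=a[80:240,190:330]
    if n=="scene": a=a[130:270,235:385]
    k=575/a.shape[0];cv2.imwrite(f"pics/{n}13.png",cv2.resize(a,None,fx=k,fy=k,interpolation=cv2.INTER_CUBIC))
plan([.515,.2605,.2866],.236+np.pi/2,1,grip=1)
E
```

```text
time_s: 20.53
ee_pos: [0.4999, 0.1917, 0.2846]
eef_rot: [-3.139, 0.0, 1.826]
force: [0.3, -0.2, -1.2]
grip_width: 0.0282
time_s: 21.03
ee_pos: [0.5169, 0.2552, 0.2851]
eef_rot: [-3.14, 0.0, 1.805]
force: [-0.6, -1.3, -1.8]
grip_width: 0.0283
[[0.43349973 0.01626799 0.2445    ]
 [0.45865336 0.0247948  0.2445    ]] local along toolx [np.float64(0.026736809123460645), np.float64(0.026700377627097566)]
now [0.5171 0.2547 0.286 ] [-3.1412e+00  1.0000e-04  1.8033e+00] d/row mm 6.1 deg/row 0.2
[0.051, -0.006, -0.005, 0, 0, -0.007, 1]
```

View pics/wrist13.png

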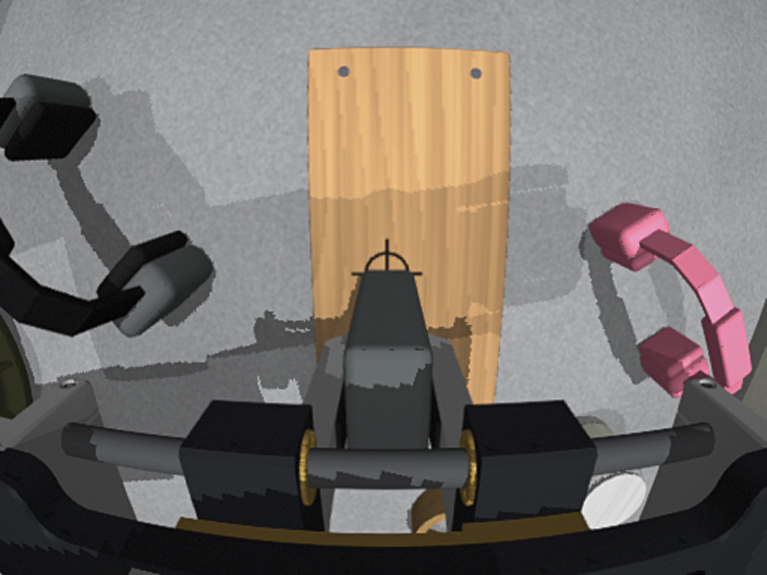

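View pics/side13.png

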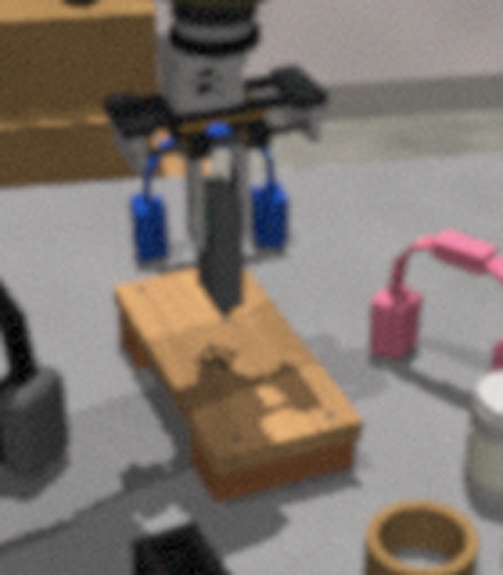

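View pics/scene13.png

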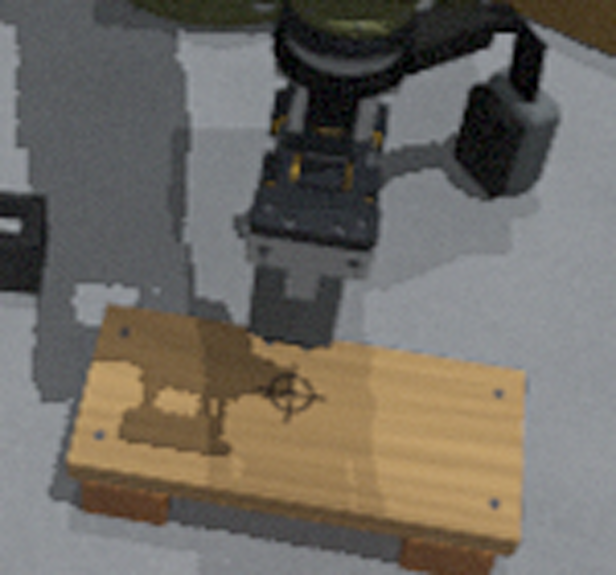

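Run:
```python
from h import *
import pickle
d=pickle.load(open("wrist13.pkl","rb")); setcam("wrist",d)
k=575/384; f=lambda *p:(np.array(p)+.5)/k-.5
m=onz("wrist",f((387.3,272.5)),.062)[0]; print("mark",m)
t=np.array([.5171,.2547]); y=1.8035; X=np.array([np.cos(y),np.sin(y)]);Y=np.array([np.sin(y),-np.cos(y)])
print("mark in tool",(m[:2]-t)@X,(m[:2]-t)@Y)
for uv,z in [((345,348),.2454),((433,348),.2454),((359,271),.135),((418,271),.135)]:
    p=onz("wrist",f(uv),z)[0]; print((p[:2]-t)@X,(p[:2]-t)@Y)
B=onz("wrist",f((308,49),(509,52),(343.5,71.5),(475.5,73)),.062); print(B.round(4), np.arctan2(*(B[1]-B[0])[1::-1]),np.arctan2(*(B[3]-B[2])[1::-1]))
s=lambda u,v:((u+.5)/(575/140)-.5+235,(v+.5)/(575/140)-.5+130)
print("scene mark",onz("scene",[s(292,392)],.062))
```

```text
mark [0.51521238 0.2621041  0.062     ]
mark in tool 0.007639831815375109 -0.0001292847501655004
0.028211338327677953 -0.012320739943834803
0.028222844444077622 0.013790361512129633
0.025801270669635463 -0.01513940096786784
0.025818451291534997 0.016451580528168544
[[0.426  0.4036 0.062 ]
 [0.5606 0.4357 0.062 ]
 [0.454  0.392  0.062 ]
 [0.5412 0.4131 0.062 ]] 0.23399555488687135 0.23697855767142012
scene mark [[0.51083957 0.26034053 0.062     ]]
```

```bash
python3 -m pendant '[[0.055,-0.01,0,0,0,-0.007,1],[0,0,0.1,0,0,0,1],[0,0,0.1,0,0,0,1],[0,0,0.1,0,0,0,1],[0,0,0.07,0,0,0,1],[0,0,0,0,0,0,1],[0,0,0,0,0,0,1],[0,0,0,0,0,0,1]]'
python3 - <<'E'
from h import *
from station import imaging,ctrl
import pickle
for n in ["wrist","side","scene"]:
    d=imaging.camera(n); a=d["image"][:,:,::-1]; pickle.dump(d,open(f"{n}14.pkl","wb"))
    if n=="side": a=a[110:210,205:305]
    if n=="scene": a=a[150:250,255:355]
    k=575/a.shape[0];cv2.imwrite(f"pics/{n}14.png",cv2.resize(a,None,fx=k,fy=k,interpolation=cv2.INTER_CUBIC))
print(ctrl.get_obs()["ee_pos"],ctrl.get_obs()["eef_rot"],ctrl.get_obs()["force"])
E
```

```text
time_s: 21.85
ee_pos: [0.5146, 0.2618, 0.2421]
eef_rot: [3.141, -0.0, 1.808]
force: [0.4, -0.1, -0.4]
grip_width: 0.028
[0.51458943 0.26181025 0.24235115] [ 3.14067373e+00 -1.60802363e-04  1.80768983e+00] [-0.10154156  0.24622439 -2.24358514]
```

View pics/wrist14.png

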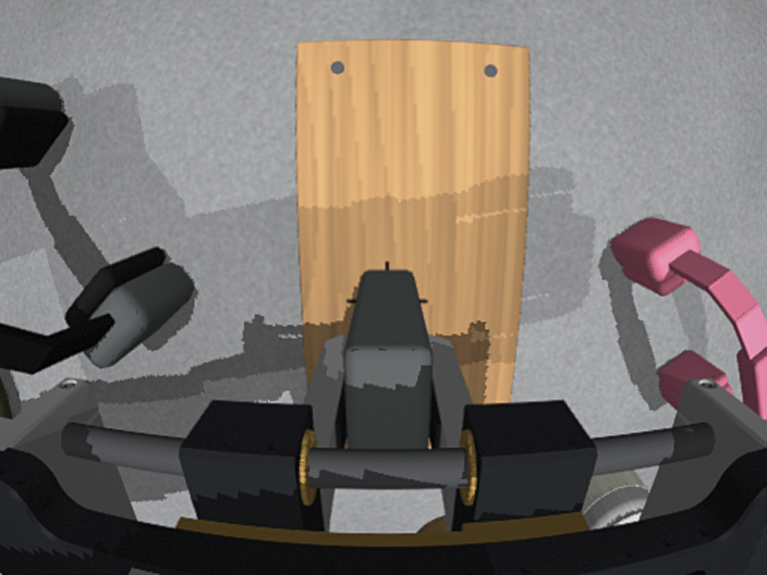

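View pics/side14.png

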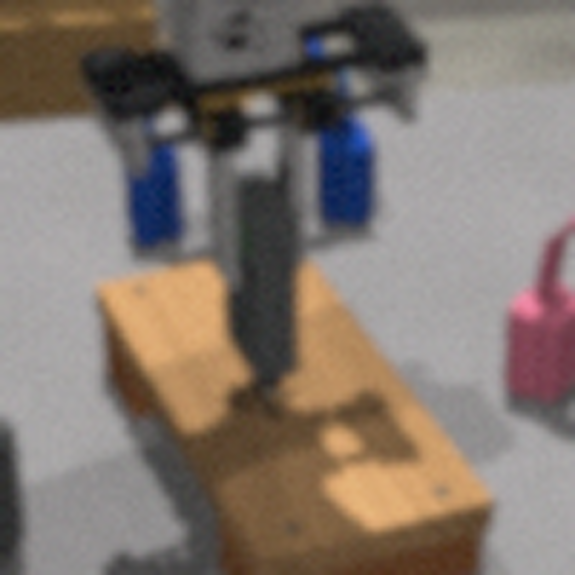

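View pics/scene14.png

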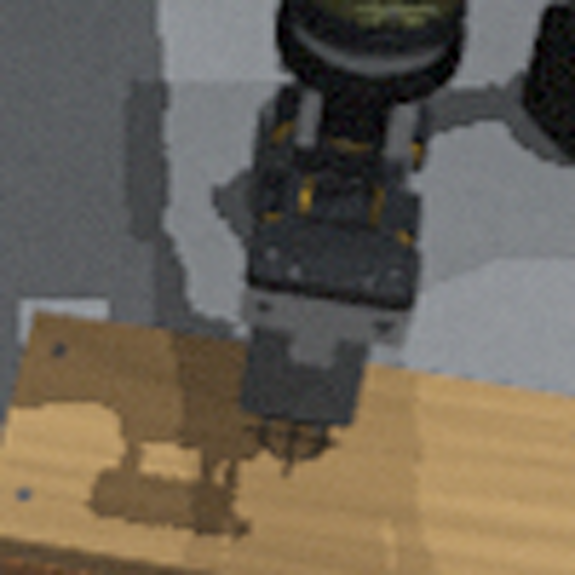

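Run:
```python
from h import *
import pickle
d=pickle.load(open("wrist14.pkl","rb")); setcam("wrist",d)
k=575/384; f=lambda *p:(np.array(p)+.5)/k-.5
t=np.array([.5146,.2618]); y=1.8077; X=np.array([np.cos(y),np.sin(y)]);Y=np.array([np.sin(y),-np.cos(y)])
for q in [(387,300.5),(387,262),(347,300),(427,301)]:
    m=onz("wrist",f(q),.062)[0]; print("mark",m.round(4),((m[:2]-t)@X).round(4),((m[:2]-t)@Y).round(4))
for uv,z in [((345,348),.2017),((433,348),.2017),((361,271),.0917),((415,271),.0917)]:
    p=onz("wrist",f(uv),z)[0]; print("edge",((p[:2]-t)@X).round(4),((p[:2]-t)@Y).round(4))
# predicted positions in scene14 / side14 crops of mark hyps & body-underside corners & pins
c=np.array([*t,0])
def L(a,b,z): return np.array([*(t+a*X+b*Y),z])
pts={"pin+":L(.012,0,.0717),"pin-":L(-.012,0,.0717),"b1":L(.028,.014,.0917),"b2":L(-.028,.014,.0917),"b3":L(-.028,-.014,.0917),"t":L(-.028,.014,.2017),"mark":np.array([.515,.261,.062]),"arm":np.array([.515,.261,.062])+.024*np.array([.972,.234,0])}
for n,o in [("scene",(255,150)),("side",(205,110))]:
    for a,p in pts.items(): print(n,a,((proj(n,p)[0]-o+.5)*5.75-.5).round(0))
```

```text
mark [0.5149 0.2616 0.062 ] -0.0002 0.0003
mark [0.5093 0.2851 0.062 ] 0.0239 0.0003
mark [0.4909 0.2562 0.062 ] 0.0001 -0.0244
mark [0.539  0.2671 0.062 ] -0.0006 0.025
edge 0.0275 -0.0122
edge 0.0274 0.0141
edge 0.0253 -0.0136
edge 0.0253 0.0153
scene pin+ [321. 433.]
scene pin- [272. 425.]
scene b1 [356. 438.]
scene b2 [239. 418.]
scene b3 [247. 373.]
scene t [261. 272.]
scene mark [292. 441.]
scene arm [287. 480.]
side pin+ [252. 371.]
side pin- [267. 392.]
side b1 [264. 324.]
side b2 [299. 373.]
side b3 [254. 384.]
side t [298. 207.]
side mark [261. 396.]
side arm [298. 387.]
```

Wrist view: cross arms measured at ±24 mm of a centre within 0.3 mm of the tool axis; the meter is upright and square. Press down in small steps, watching the force.

```bash
python3 -m pendant '[[0,-0.003,0.03,0,0,0,1],[0,0,0.03,0,0,0,1],[0,0,0.01,0,0,0,1],[0,0,0,0,0,0,1],[0,0,0,0,0,0,1],[0,0,0,0,0,0,1]]'
python3 -m pendant '[[0,0,0.02,0,0,0,1],[0,0,0.01,0,0,0,1],[0,0,0,0,0,0,1],[0,0,0,0,0,0,1],[0,0,0,0,0,0,1]]'
python3 -m pendant '[[0,0,0,0,0,0,1],[0,0,0,0,0,0,1],[0,0,0,0,0,0,1]]'
```

```text
time_s: 22.5
ee_pos: [0.5141, 0.2617, 0.2335]
eef_rot: [3.142, -0.0, 1.808]
force: [-1.0, 0.3, -1.2]
grip_width: 0.0277
time_s: 22.92
ee_pos: [0.5142, 0.2617, 0.2301]
eef_rot: [3.141, -0.0, 1.808]
force: [1.1, 0.7, 1.1]
grip_width: 0.0283
time_s: 23.17
ee_pos: [0.5141, 0.2617, 0.2299]
eef_rot: [3.141, -0.0, 1.808]
force: [0.8, 1.2, 0.5]
grip_width: 0.0281
```

```bash
python3 -m pendant '[[0,0,0.014,0,0,0,1],[0,0,0.014,0,0,0,1],[0,0,0,0,0,0,1],[0,0,0,0,0,0,1],[0,0,0,0,0,0,1],[0,0,0,0,0,0,1]]'
cat > avg.py <<'E'
from station import imaging,ctrl
import numpy as np
F=[];Z=[]
for i in range(12):
    imaging.camera("scene"); o=ctrl.get_obs(); F.append(o["force"]); Z.append(o["ee_pos"])
print(np.mean(F,0).round(2),np.std(F,0).round(2),np.mean(Z,0).round(4),o["eef_rot"].round(4),o["grip_width"])
E
python3 avg.py
```

```text
time_s: 23.67
ee_pos: [0.5141, 0.2617, 0.2265]
eef_rot: [3.141, -0.0, 1.808]
force: [0.8, 0.8, 2.3]
grip_width: 0.0278
[1.29 0.87 2.31] [0.6  0.51 0.56] [0.5141 0.2617 0.2265] [ 3.1415 -0.      1.8077] 0.02788956427836455
```

Push is 2.3 + 1.8 (weight) ≈ 4.1 N, i.e. about half travel, matching the height (6.1 mm). Last look.

Run:
```python
from h import *
from station import imaging
import pickle
for n in ["wrist","side","scene"]:
    d=imaging.camera(n); a=d["image"][:,:,::-1]; pickle.dump(d,open(f"{n}15.pkl","wb"))
    if n=="side": cv2.imwrite("pics/side15z.png",cv2.resize(a[110:210,205:305],None,fx=5.75,fy=5.75,interpolation=cv2.INTER_CUBIC))
    k=575/a.shape[0];cv2.imwrite(f"pics/{n}15.png",cv2.resize(a,None,fx=k,fy=k,interpolation=cv2.INTER_CUBIC))
```

```text
(no output)
```

View pics/wrist15.png

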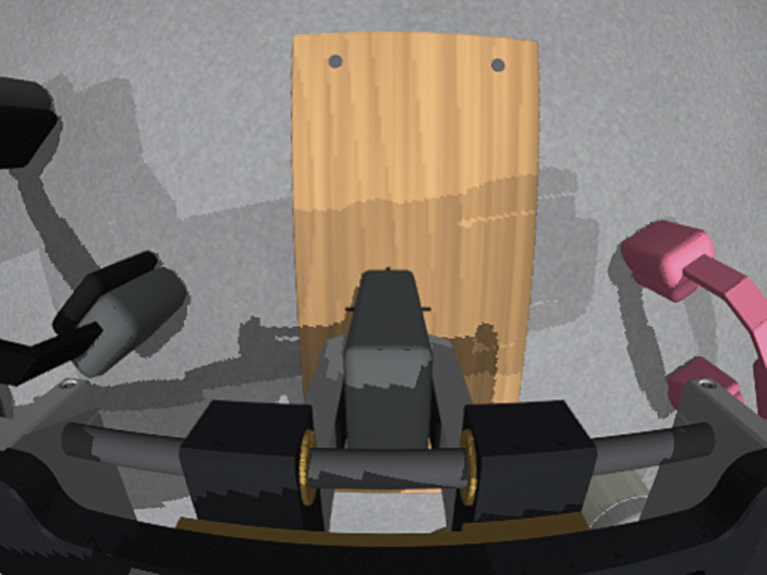

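View pics/scene15.png

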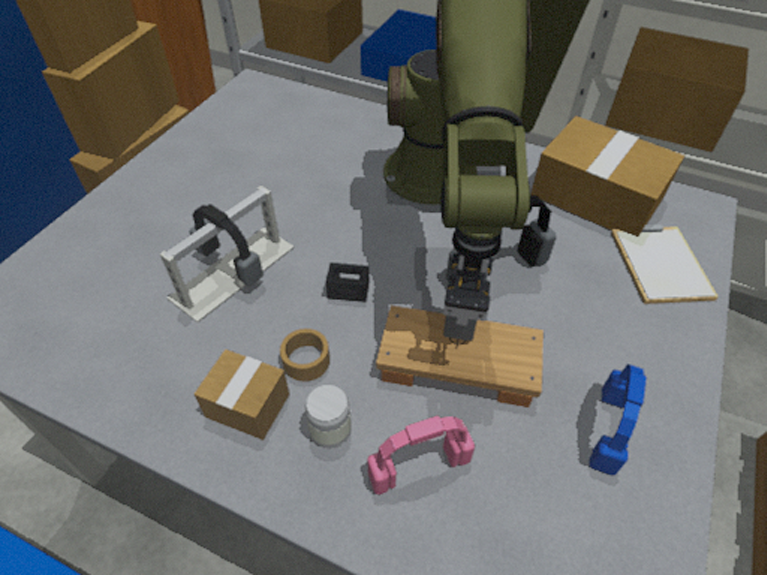

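View pics/side15z.png

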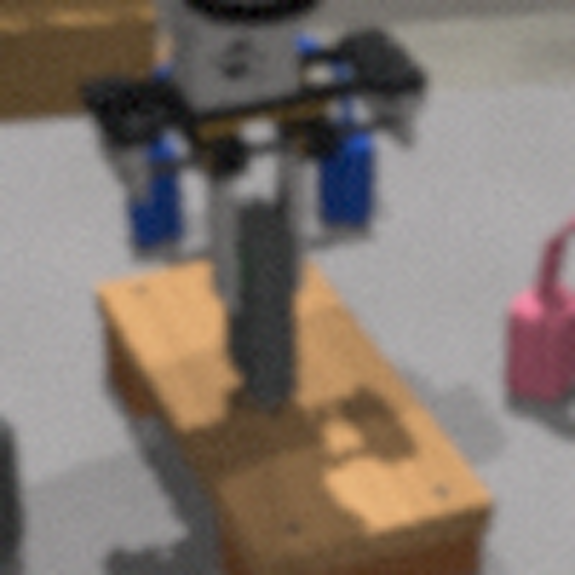

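```bash
python3 - <<'E'
from h import *
import pickle
d=pickle.load(open("wrist15.pkl","rb")); setcam("wrist",d)
k=575/384; f=lambda *p:(np.array(p)+.5)/k-.5
t=np.array([.5141,.2617]); y=1.8077; X=np.array([np.cos(y),np.sin(y)]);Y=np.array([np.sin(y),-np.cos(y)])
for q in [(388,267),(346,308),(430,308.5)]:
    m=onz("wrist",f(q),.062)[0]; print(m.round(4),((m[:2]-t)@X).round(4),((m[:2]-t)@Y).round(4))
E
python3 -c "
from station import hand_in
print(hand_in())"
```

```text
[0.5092 0.2856 0.062 ] 0.0244 0.0008
[0.4911 0.2561 0.062 ] -0.0 -0.0237
[0.5388 0.2672 0.062 ] -0.0004 0.0253
the job is handed in; nothing more can be done
None
```

I hung the small black ear defenders by the crown pad over the middle of the rail bar and let go. I then took the meter from its cradle and pressed it on the cross, and handed in at about 25 s still holding it there.

**Last checks before handing in:**
- **Position:** the cross centre measured within about 1 mm of the gripper axis, and the pin row is in line with the board's length to within about 0.3°.
- **Push:** about 4.1 N, from 2.3 N read plus the meter's weight. By height the foot is in about 6.1 mm of its 12 mm.
- **Ear defenders:** still hanging on the bar in the last scene picture. The tape roll, carton and tin were untouched.

**What disagreed or went wrong:**
- My first lift of the ear defenders started before the fingers had closed. The jaws closed on nothing and the ear defenders did not move, so I repeated the grasp.
- The fixed cameras put the cross 2–4 mm away from where the wrist camera saw it. The scene camera showed a similar shift for the meter, so I placed by the wrist view.
- The lower front edge of the meter read about 2 mm back in the wrist picture, which could mean a tilt of about 1°. The side and scene pictures taken just before the press showed it upright.

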